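Stand the tall spindle on the inspection plate

ROBOT

A 7-joint arm with a two-finger parallel gripper is mounted at the origin on a cart in front of the work surface, level with it; the furniture and walls round the work are solid. World frame = base frame: x ahead of the robot, y to its left, z up, the work surface at z = 0. Lengths are in m, angles in rad, forces in N, time in s.
With the tool pointing down it reaches from about 0.4 to 0.85 m from the base axis. Payload 6.9 kg.
Tool frame: the origin (TCP) lies at the very end of the fingers, on their centre line; the grasp point (between the pads) lies 19 mm behind it; z points along the fingers, y is the direction in which the jaws open and shut (so a half turn about z gives the same grasp; the last joint's range is limited). The gripper opens to 85 mm and grips with 20 to 120 N. Pads are 22 mm wide; open, the fingers measure 114 mm over their backs; the gripper's body (76 mm by 85 mm) begins 54 mm behind the grasp point. The pads swing forward as they close: fully open they stand 13 mm farther back than shut.
Start: joints at [-1.093, 0.507, -0.238, 1.5, 0.126, 1.149, -0.155], TCP at [0.227, 0.582, 0.206] pointing down, gripper open.
Joint ranges: [-3.08, 3.08], [-0.24, 2.05], [-1.43, 1.35], [0, 2.5], [-1.52, 4.66], [0.17, 1.96], [-2.89, 2.89]. Speed limits (rad/s): [2.39, 2.39, 3.14, 3.14, 3.14, 3.14, 3.14].

INTERFACE

Orientations are given as a unit quaternion [w, x, y, z].
In Python, from bench import bot gives the robot as it stands.
- The arm moves only by the shell command python3 -m handwheel 'ROWS' [FORCE]. ROWS is JSON, a list of rows, each a list of 7 numbers: the shift along the tool's x, y, z in cm, then the turn, a rotation vector about the tool's x, y, z in rad, then the opening, from -1 (shut) to 1 (fully open). A call has 1 to 12 rows; each row shifts and turns the commanded pose from where the row before left it, along the tool's axes as they then stand; what a row does not reach is not made up. A row lasts 1/12 s, in which the tool goes at most 41.7 mm and 7.16 degrees, less where a joint would pass 70% of its speed; a pose out of reach is approached as far as the arm can. A call with a gripper value outside its range is refused whole. The fingers move at their own pace and stop on an object; FORCE is the grip in N (left out, the last holds). Time passes only in rows, so rows that do not move let the fingers close. It gives the time, the measured TCP pose, the force and the opening at its end, in the units of the state.
- bot.observe(): the state, without advancing time (a new reading comes with each control period).
- bot.read_camera(name): name is "scene" or "side" or "wrist"; returns a dict with "color" (384x512x3 uint8, red, green, blue), "range_z" (384x512 float32, m along the optical axis (not along the pixel's ray), 0 where there is no reading), "camera_matrix" (3x3 intrinsics, pixels), "pose" (4x4, takes a point from camera to world coordinates). Camera axes: x right, y up, looking along -z (the intrinsics and any distortion apply to the point x, -y, -z); pixel columns grow to the right and rows downward; lengths in m; the calibration is good to about 2 mm. A picture is of the moment at which its call begins.
- bot.job_done(): hands the job in, once; it reports no verdict.
The state is a dict: "time_s": time; "joint_positions": joint angles; "dq": joint speeds; "joint_torque": joint torques, N m; "ee_pos": TCP position; "tcp_rot": TCP orientation; "wrist_force": force on the tool from outside, world axes, zero at the start; "wrist_torque": the same for the moment, N m; "width": opening from 0.0 (shut) to 1.0 (fully open).
Only numpy, scipy, OpenCV 4.12 (cv2) and the standard library are available. Lean on these libraries where they do the work, as an engineer would, in place of code of your own. Each camera call takes 0.05 s, during which the arm holds its last target. There are 200 camera calls.

TASK

Take the taller of the two turned steel spindles out of the slanted rack and stand it upright on its foot, point up, near the middle of the round steel plate. Set it down gently, let go and see that it stands free and still; leave the shorter spindle in its place in the rack.

Things in the scene. Friction and masses are not known exactly. Their poses are not given: they have to be found in the camera images.
- tall_spindle_mid (a point): tall turned steel spindle, 160 mm, 0.2 kg, leaning in the rack. Point: on its axis half-way, 80 mm above the foot's underside; +z foot to tip. Flat foot 36 mm dia., 10 mm thick; cone to 26 mm; shank 18 mm dia. from 26 to 124 mm; collar 26 mm dia. to 138 mm; slender tip. Grip the bare shank 80 to 124 mm above the underside; 30 mm is free on either side of it
- short_spindle_mid (a point): the short spindle: the same shape and diameters but 115 mm high; the point is on its axis half-way up, 57.5 mm above the foot's underside, +z from foot to point. It leans in the other place of the rack and stays there
- rack: fixed aluminium rack, base 150 x 200 mm; origin: centre of its underside. Two places 100 mm apart along its y. Spindles lean 30 degrees from vertical to its +x, roughly away from the robot, feet at -x. Along a spindle from its foot: saddle with 5 mm cheeks at 49 to 63 mm, back panel up to 74 mm. A spindle lifts straight up out of its place
- plate_top (a point): centre of the top of the fixed round dark steel plate, 100 mm in diameter and 14 mm high, flat and level, with a scribed ring 48 mm in diameter round the centre; z up
Mind the look-alikes: they are no part of the job. Leave any white look-alike of the part that bears plate_top alone.

How it is judged:
By the outcome, as a careful person would: the job done as asked, in the order asked, and still so for the second after the job is handed in, with the robot touching nothing.
It also fails if it takes over 42 s, if anything falls off the work surface, if the arm or the gripper's body presses on something with over 40 N, if the wrist force passes 120 N, or if a joint passes its speed limit or range.

## Working session

There is one attempt and no reset: what is moved stays moved. The work goes in short steps, Python scripts to look and compute and a shell command to move; the robot and the scene stay as the last step left them, time stands still between calls to the robot, and variables do not carry over. Pictures are saved under pics/ and viewed, about 8 in all and at most 12, crops included, and the job is handed in when it is done.

```bash
ls; mkdir -p pics; cat > h.py <<'E'
from bench import bot
import numpy as np, cv2
def shot(n,f=None):
    c=bot.read_camera(n); np.savez(''+n+'.npz',**c)
    cv2.imwrite('pics/'+(f or n)+'.png',c['color'][:,:,::-1]); return c
def pt(c,u,v):
    K=c['camera_matrix'];z=np.asarray(c['range_z'])[int(v),int(u)]
    x=(u-K[0,2])/K[0,0]*z;y=(v-K[1,2])/K[1,1]*z
    return (c['pose']@[x,-y,-z,1])[:3]
E
python3 - <<'E'
from h import *
a=shot('scene');b=shot('side')
cv2.imwrite('pics/both.png',cv2.resize(np.hstack([a['color'],b['color']])[:,:,::-1],(800,300)))
print({k:np.round(v,3) for k,v in bot.observe().items()})
for c in(a,b):print(np.round(c['pose'],3),c['camera_matrix'],c.keys())
E
```

```text
pics
{'time_s': np.float64(0.1), 'joint_positions': array([-1.093,  0.508, -0.237,  1.501,  0.126,  1.149, -0.155]), 'dq': array([-0.001, -0.003,  0.001, -0.001, -0.   ,  0.   , -0.   ]), 'joint_torque': array([-6.0000e-03, -6.2184e+01, -2.1950e+00, -2.5021e+01,  1.3000e-02,
        8.0000e-03, -0.0000e+00]), 'ee_pos': array([0.227, 0.582, 0.205]), 'tcp_rot': array([-0.   ,  0.185,  0.983, -0.001]), 'wrist_force': array([-0.32 ,  0.57 , -1.013]), 'wrist_torque': array([ 0.049,  0.01 , -0.018]), 'width': np.float64(1.004)}
[[ 0.712  0.347 -0.611 -0.141]
 [-0.702  0.366 -0.611 -0.642]
 [ 0.012  0.864  0.504  0.602]
 [ 0.     0.     0.     1.   ]] [[404.21088734   0.         259.39028915]
 [  0.         404.21088734 198.20890067]
 [  0.           0.           1.        ]] dict_keys(['color', 'range_z', 'camera_matrix', 'pose'])
[[-1.    -0.007  0.026  0.499]
 [ 0.025 -0.515  0.857  0.704]
 [ 0.007  0.857  0.515  0.542]
 [ 0.     0.     0.     1.   ]] [[370.01549954   0.         253.20366388]
 [  0.         370.01549954 195.7536369 ]
 [  0.           0.           1.        ]] dict_keys(['color', 'range_z', 'camera_matrix', 'pose'])
```

View pics/scene.png

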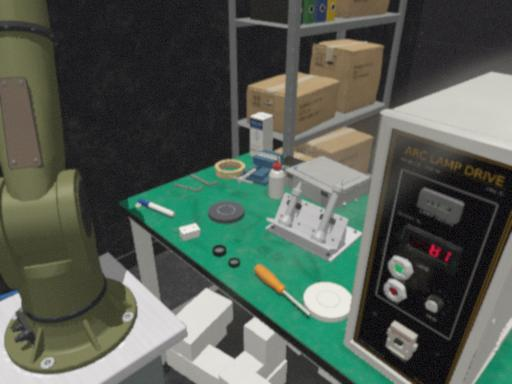

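View pics/side.png

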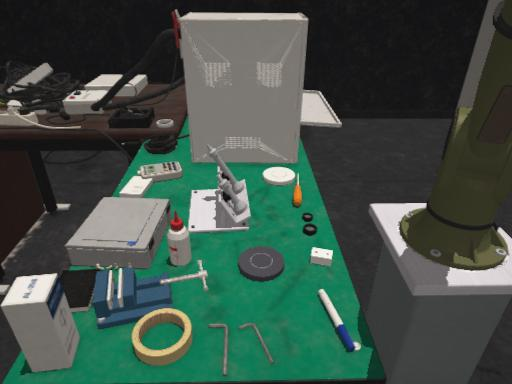

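The dark plate sits at scene (226,211) and side (261,263). The white look-alike is at scene (328,300). The rack is at scene (315,220) and side (225,200). I'll enlarge the rack next.

```bash
python3 - <<'E'
from h import *
a=dict(np.load('scene.npz'));b=dict(np.load('side.npz'))
A=a['color'][150:265,255:375];B=b['color'][135:240,180:265]
f=lambda i,s:cv2.resize(i,None,fx=s,fy=s,interpolation=cv2.INTER_CUBIC)
A=f(A,4);B=f(B,4);h=max(A.shape[0],B.shape[0])
I=np.zeros((h,A.shape[1]+B.shape[1],3),np.uint8)
I[:A.shape[0],:A.shape[1]]=A;I[:B.shape[0],A.shape[1]:]=B
cv2.imwrite('pics/rack.png',I[:,-800:,::-1] if I.shape[1]<=800 else cv2.resize(I,(800,int(h*800/I.shape[1])))[:,:,::-1]);print(I.shape)
print('plate',pt(a,226,211),pt(b,261,263))
for c,n in((a,'a'),(b,'b')):
    K=c['camera_matrix'];z=c['range_z'];v,u=np.mgrid[:384,:512]
    P=np.stack([(u-K[0,2])/K[0,0]*z,-(v-K[1,2])/K[1,1]*z,-z],-1)@c['pose'][:3,:3].T+c['pose'][:3,3]
    np.save('P'+n,P)
    # plate pixels by height and darkness
    m=(abs(P[...,2]-.014)<.006)&(c['color'].max(-1)<100)&(c['color'].astype(int).ptp(-1)<25 if hasattr(np.ndarray,'ptp') else np.ptp(c['color'].astype(int),-1)<25)&(z>0)
    n_,l,s,_=cv2.connectedComponentsWithStats(m.astype(np.uint8))
    for i in range(1,n_):
        if s[i,4]>150:
            q=P[l==i];print(s[i],(q.min(0)+q.max(0))/2,q.max(0)-q.min(0),np.median(q,0))
E
```

```text
(460, 820, 3)
plate [0.45858671 0.08568068 0.01229891] [0.46342888 0.10262418 0.01315915]Traceback (most recent call last):
  File "<stdin>", line 15, in <module>
AttributeError: `ptp` was removed from the ndarray class in NumPy 2.0. Use np.ptp(arr, ...) instead.
```

View pics/rack.png

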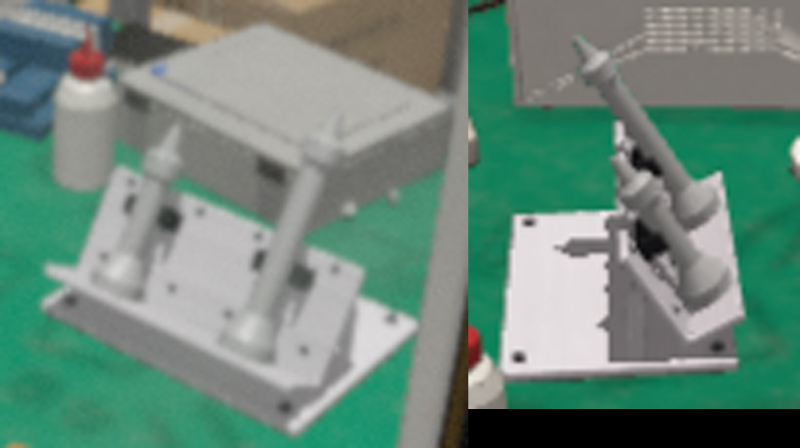

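The taller spindle is the right one in the scene view: its tip is at about scene (341,181) and its foot at (320,236). In the side view it is the farther one, with tip (209,146) and foot (239,186). I'll fit its axis next.

```bash
python3 - <<'E'
from h import *
from scipy.optimize import least_squares
C={n:dict(np.load(n+'.npz')) for n in('scene','side')}
def cloud(c):
    K=c['camera_matrix'];z=c['range_z'];v,u=np.mgrid[:384,:512]
    return np.stack([(u-K[0,2])/K[0,0]*z,-(v-K[1,2])/K[1,1]*z,-z],-1)@c['pose'][:3,:3].T+c['pose'][:3,3]
P={n:cloud(c) for n,c in C.items()}
for n,c in C.items():
    p=P[n];col=c['color'].astype(int)
    m=(p[...,2]>.006)&(p[...,2]<.022)&(col.max(-1)<110)&(np.ptp(col,-1)<25)&(c['range_z']>0)
    k,l,s,_=cv2.connectedComponentsWithStats(m.astype(np.uint8))
    for i in range(1,k):
        if s[i,4]>150:
            q=p[l==i];print(n,s[i],(q.min(0)+q.max(0))/2,np.ptp(q,0),np.median(q,0))
def proj(c,X):
    q=(np.asarray(X)-c['pose'][:3,3])@c['pose'][:3,:3]
    K=c['camera_matrix'];return np.stack([K[0,0]*q[...,0]/-q[...,2]+K[0,2],-K[1,1]*q[...,1]/-q[...,2]+K[1,2]],-1)
def axis(p):
    return p[:3],np.array([np.sin(p[3])*np.cos(p[4]),np.sin(p[3])*np.sin(p[4]),np.cos(p[3])])
def fit(obs,H):
    def r(p):
        o,d=axis(p);e=[]
        for n,h,u,v in obs:e+=list(proj(C[n],o+d*h)-[u,v])
        return e
    s=least_squares(r,[.6,-.1,.03,.52,0.]);print(s.x.round(4),'rms',np.sqrt(np.mean(s.fun**2)));return s.x
def X(x,y):return ('scene',255+x/3.902,150+y/3.902)
def Y(x,y):return ('side',180+(x-468)/3.902,135+y/3.902)
def O(h,t):return (t[0],h,t[1],t[2])
T=fit([O(160,0) if 0 else O(.160,X(337,118)),O(.131,X(322,150)),O(.005,X(250,340)),O(.160,Y(577,40)),O(.131,Y(600,65)),O(.005,Y(702,208))],.16)
S=fit([O(.115,X(178,128)),O(.086,X(163,158)),O(.005,X(122,278)),O(.115,Y(615,158)),O(.086,Y(640,187)),O(.005,Y(710,290))],.115)
# refine by cloud : points within 20mm of axis, shank h 66..120
for p0,lo,hi in((T,.078,.12),(S,.05,.075)):
    o,d=axis(p0);Q=[]
    for n in P:
        q=P[n].reshape(-1,3);h=(q-o)@d;r=np.linalg.norm(q-o-h[:,None]*d,axis=1)
        k=(h>lo)&(h<hi)&(r<.018)&(C[n]['range_z'].ravel()>0);print(n,k.sum(),r[k].mean() if k.any() else 0,((q-o-h[:,None]*d)[k]).mean(0));Q.append(q[k])
    for nm,q in [('scene',Q[0]),('side',Q[1]),('both',np.vstack(Q))]:
        def f(w):
            w=np.array([w[0],w[1],p0[2],p0[3],p0[4]]);o,d=axis(w);h=(q-o)@d;return np.linalg.norm(q-o-h[:,None]*d,axis=1)-.009
        s=least_squares(f,p0[:2],loss='soft_l1',f_scale=.002);print(nm,s.x,np.abs(s.fun).mean())
    print('mid',o+d*(.08 if lo>.06 else .0575))
E
```

```text
scene [399  46 113  17 249] [3.12752569 0.59138747 0.01398392] [0.306016   0.7524312  0.01579366] [3.24115575 0.57793084 0.01376659]
scene [ 63  91 175  45 620] [0.80580398 0.92309469 0.01400218] [0.87959146 0.09448777 0.01587727] [0.71291758 0.95751594 0.01380725]
scene [209 202  35  21 488] [0.45873323 0.08733434 0.01108866] [0.09806303 0.09808661 0.01015312] [0.4536076  0.07928792 0.01275992]
scene [106 278  19  22 262] [0.09700552 0.01552667 0.0127924 ] [0.03018518 0.08757045 0.00623742] [0.09600643 0.01455782 0.01238366]
scene [106 305  21  22 214] [ 0.05776125 -0.06295281  0.01634794] [0.05123626 0.03562245 0.01125845] [ 0.05919011 -0.06257904  0.01433395]
side [  0  37 156   4 296] [ 2.03656151 -3.0400088   0.01400091] [1.43252639 0.0920019  0.0159646 ] [ 2.01722538 -3.04055507  0.01345458]
side [  0 135 151   9 492] [ 1.12478812 -0.59019476  0.01397646] [0.55261382 0.04916372 0.01589625] [ 1.09479933 -0.60396469  0.01589881]
side [144 137  33  16 224] [ 0.79679959 -0.54390955  0.0141238 ] [0.114406   0.13524637 0.01574316] [ 0.80853725 -0.51177751  0.01735267]
side [ 70 211 1
[... 632 characters left out ...]
9] rms 1.2905631704807314
scene 138 0.009253423810195692 [-0.00567896 -0.00307122  0.00351174]
side 99 0.010685928850162762 [-0.00161675  0.00899338  0.00059035]
scene [ 0.50929288 -0.1869565 ] 0.0010121206149323353
side [ 0.51038846 -0.18510232] 0.0010163024653527767
both [ 0.50943473 -0.18609474] 0.0011763730924697895
mid [ 0.5509548  -0.1844792   0.09791045]
scene 98 0.011514896920380043 [-0.00303943 -0.00398885  0.00175497]
side 88 0.011226172948473723 [ 0.00070633  0.00704474 -0.00047288]
scene [ 0.50527633 -0.08536926] 0.0024587557885088554
side [ 0.50832197 -0.08189642] 0.0025223904600968007
both [ 0.50607307 -0.08402732] 0.0027319247612712172
mid [ 0.53413628 -0.08343703  0.07958889]
```

```bash
python3 -m handwheel '[[-2.2,-1.9,0.3,-0.013,-0.054,-0.023,1],[-2.1,-2,0.4,-0.013,-0.054,-0.023,1],[-2,-2,0.5,-0.013,-0.054,-0.023,1],[-2,-2.1,0.6,-0.013,-0.054,-0.023,1],[-1.9,-2.1,0.7,-0.013,-0.054,-0.023,1],[-1.8,-2.2,0.7,-0.013,-0.054,-0.023,1],[-1.7,-2.2,0.8,-0.013,-0.054,-0.023,1],[-1.6,-2.3,0.9,-0.013,-0.054,-0.023,1],[-1.5,-2.3,0.9,-0.013,-0.054,-0.023,1],[-1.4,-2.4,1,-0.013,-0.054,-0.023,1],[-1.3,-2.4,1,-0.013,-0.054,-0.023,1],[-1.2,-2.5,1,-0.013,-0.054,-0.023,1]]' 40
python3 -m handwheel '[[-1.1,-2.5,1.1,-0.013,-0.054,-0.023,1],[-0.9,-2.5,1.1,-0.013,-0.054,-0.023,1],[-0.8,-2.6,1.1,-0.013,-0.054,-0.023,1],[-0.7,-2.6,1.1,-0.013,-0.054,-0.023,1],[-0.6,-2.6,1.1,-0.013,-0.054,-0.023,1],[-0.5,-2.7,1.1,-0.013,-0.054,-0.023,1],[-0.3,-2.7,1.1,-0.013,-0.054,-0.023,1],[0,0,0,0,0,0,1]]'
python3 - <<'E'
from h import *
r=Rt(60,6);plan([.461,.091,.15]+.019*r.as_matrix()[:,2],r)
print(bot.observe()['joint_positions'].round(2))
r=Rt(60,6);plan([.461,.091,.116]+.019*r.as_matrix()[:,2],r)
E
```

```text
time_s: 1.1
ee_pos: [0.3858, 0.2746, 0.1671]
tcp_rot: [0.323, 0.041, 0.945, 0.016]
wrist_force: [1.3, -0.5, 0.9]
width: 0.999
time_s: 1.77
ee_pos: [0.4223, 0.2302, 0.1444]
tcp_rot: [0.362, -0.011, 0.931, -0.042]
wrist_force: [-0.3, -0.4, -1.0]
width: 1.001
t 1.77 dist 0.1482 ang 19.6 n 5
[-0.62, -2.72, 1.0] [-0.029, -0.062, -0.001]
[-0.56, -2.75, 0.95] [-0.029, -0.062, -0.001]
[-0.5, -2.78, 0.91] [-0.029, -0.062, -0.001]
[-0.44, -2.8, 0.86] [-0.029, -0.062, -0.001]
[-0.39, -2.83, 0.8] [-0.029, -0.062, -0.001]
[-0.39  0.45 -0.98  2.49  1.49  1.11 -0.96]
t 1.77 dist 0.1529 ang 19.6 n 6
[-0.14, -2.22, 1.25] [-0.024, -0.052, -0.001]
[-0.07, -2.25, 1.2] [-0.024, -0.052, -0.001]
[-0.01, -2.28, 1.15] [-0.024, -0.052, -0.001]
[0.05, -2.3, 1.09] [-0.024, -0.052, -0.001]
[0.11, -2.33, 1.03] [-0.024, -0.052, -0.001]
[0.16, -2.35, 0.97] [-0.024, -0.052, -0.001]
```

The elbow reached its limit with the tool pointing outward. I'll try a sideways approach azimuth for the placing pose.

```bash
python3 - <<'E'
from h import *
for az in(-60,-80):
  r=Rt(60,az);plan([.461,.091,.16]+.019*r.as_matrix()[:,2],r)
E
```

```text
t 1.77 dist 0.1606 ang 61.1 n 11
[-0.28, -1.39, 0.35] [0.069, -0.021, 0.065]
[-0.36, -1.34, 0.45] [0.069, -0.021, 0.065]
[-0.44, -1.28, 0.55] [0.069, -0.021, 0.065]
[-0.5, -1.21, 0.64] [0.069, -0.021, 0.065]
[-0.57, -1.13, 0.74] [0.069, -0.021, 0.065]
[-0.62, -1.04, 0.82] [0.069, -0.021, 0.065]
[-0.66, -0.93, 0.9] [0.069, -0.021, 0.065]
[-0.7, -0.82, 0.98] [0.069, -0.021, 0.065]
[-0.73, -0.71, 1.05] [0.069, -0.021, 0.065]
[-0.75, -0.59, 1.11] [0.069, -0.021, 0.065]
[-0.76, -0.46, 1.16] [0.069, -0.021, 0.065]
t 1.77 dist 0.161 ang 80.3 n 14
[-0.19, -1.11, 0.25] [0.074, -0.014, 0.066]
[-0.26, -1.07, 0.33] [0.074, -0.014, 0.066]
[-0.32, -1.02, 0.41] [0.074, -0.014, 0.066]
[-0.38, -0.97, 0.49] [0.074, -0.014, 0.066]
[-0.44, -0.9, 0.57] [0.074, -0.014, 0.066]
[-0.49, -0.82, 0.64] [0.074, -0.014, 0.066]
[-0.53, -0.74, 0.7] [0.074, -0.014, 0.066]
[-0.56, -0.65, 0.76] [0.074, -0.014, 0.066]
[-0.59, -0.55, 0.81] [0.074, -0.014, 0.066]
[-0.62, -0.45, 0.86] [0.074, -0.014, 0.066]
[-0.63, -0.35, 0.9] [0.074, -0.014, 0.066]
[-0.64, -0.24, 0.93] [0.074, -0.014, 0.066]
[-0.63, -0.13, 0.95] [0.074, -0.014, 0.066]
[-0.63, -0.01, 0.96] [0.074, -0.014, 0.066]
```

```bash
python3 -m handwheel '[[-0.3,-1.4,0.3,0.069,-0.021,0.065,1],[-0.4,-1.3,0.4,0.069,-0.021,0.065,1],[-0.4,-1.3,0.5,0.069,-0.021,0.065,1],[-0.5,-1.2,0.6,0.069,-0.021,0.065,1],[-0.6,-1.1,0.7,0.069,-0.021,0.065,1],[-0.6,-1,0.8,0.069,-0.021,0.065,1],[-0.7,-0.9,0.9,0.069,-0.021,0.065,1],[-0.7,-0.8,1,0.069,-0.021,0.065,1],[-0.7,-0.7,1,0.069,-0.021,0.065,1],[-0.8,-0.6,1.1,0.069,-0.021,0.065,1],[-0.8,-0.5,1.2,0.069,-0.021,0.065,1],[0,0,0,0,0,0,1]]'
python3 - <<'E'
from h import *
r=Rt(60,-60);plan([.461,.091,.16]+.019*r.as_matrix()[:,2],r)
print(bot.observe()['joint_positions'].round(2))
r=Rt(60,-60);plan([.461,.091,.116]+.019*r.as_matrix()[:,2],r)
E
```

```text
time_s: 2.77
ee_pos: [0.4701, 0.0762, 0.155]
tcp_rot: [0.435, 0.439, 0.746, -0.249]
wrist_force: [0.0, -0.5, 0.0]
width: 0.999
t 2.77 dist 0.0046 ang 0.9 n 1
[0.43, -0.05, 0.14] [-0.004, 0.003, -0.015]
[-0.54  0.71 -0.59  2.15  1.1   1.55 -1.42]
t 2.77 dist 0.0485 ang 0.9 n 2
[2.12, -0.05, 1.16] [-0.002, 0.002, -0.007]
[2.12, -0.03, 1.17] [-0.002, 0.002, -0.007]
```

```bash
python3 - <<'E'
from h import *
r=Rt(40,-28);p=np.array([.46,-.02,.26]);plan(p,r)
q=r.as_quat()[[3,0,1,2]]
r2=Rt(30,2.5);plan(np.array([.5615,-.183,.117])-.081*r2.as_matrix()[:,2],r2,s=dict(ee_pos=p,tcp_rot=q,time_s=0))
E
```

```text
t 2.77 dist 0.1428 ang 38.3 n 7
[-1.87, -0.78, 0.23] [-0.062, 0.049, -0.054]
[-1.83, -0.89, 0.08] [-0.062, 0.049, -0.054]
[-1.78, -0.99, -0.06] [-0.062, 0.049, -0.054]
[-1.72, -1.08, -0.21] [-0.062, 0.049, -0.054]
[-1.65, -1.15, -0.37] [-0.062, 0.049, -0.054]
[-1.56, -1.21, -0.52] [-0.062, 0.049, -0.054]
[-1.47, -1.25, -0.67] [-0.062, 0.049, -0.054]
t 0.0 dist 0.1902 ang 32.1 n 7
[-0.77, -1.67, 2.0] [-0.044, 0.024, -0.062]
[-0.71, -1.8, 1.91] [-0.044, 0.024, -0.062]
[-0.64, -1.92, 1.81] [-0.044, 0.024, -0.062]
[-0.56, -2.04, 1.71] [-0.044, 0.024, -0.062]
[-0.47, -2.14, 1.61] [-0.044, 0.024, -0.062]
[-0.37, -2.24, 1.5] [-0.044, 0.024, -0.062]
[-0.26, -2.32, 1.39] [-0.044, 0.024, -0.062]
```

```bash
python3 -m handwheel '[[-1.9,-0.8,0.2,-0.062,0.049,-0.054,1],[-1.8,-0.9,0.1,-0.062,0.049,-0.054,1],[-1.8,-1,-0.1,-0.062,0.049,-0.054,1],[-1.7,-1.1,-0.2,-0.062,0.049,-0.054,1],[-1.7,-1.1,-0.4,-0.062,0.049,-0.054,1],[-1.6,-1.2,-0.5,-0.062,0.049,-0.054,1],[-1.5,-1.2,-0.7,-0.062,0.049,-0.054,1]]'
python3 -m handwheel '[[-0.8,-1.7,2,-0.044,0.024,-0.062,1],[-0.7,-1.8,1.9,-0.044,0.024,-0.062,1],[-0.6,-1.9,1.8,-0.044,0.024,-0.062,1],[-0.6,-2,1.7,-0.044,0.024,-0.062,1],[-0.5,-2.1,1.6,-0.044,0.024,-0.062,1],[-0.4,-2.2,1.5,-0.044,0.024,-0.062,1],[-0.3,-2.3,1.4,-0.044,0.024,-0.062,1],[0,0,0,0,0,0,1],[0,0,0,0,0,0,1]]'
python3 - <<'E'
from h import *
r2=Rt(30,2.5);G=np.array([.5615,-.183,.117]);plan(G-.081*r2.as_matrix()[:,2],r2)
print(bot.observe()['joint_positions'].round(2))
w=shot('wrist');a=shot('scene')
I=np.hstack([cv2.resize(w['color'],(480,360)),cv2.resize(a['color'][100:280,230:390],(320,360))]);cv2.imwrite('pics/pre.png',I[:,:,::-1])
K=w['camera_matrix']
d=np.array([.5,.02,.866])
for h in(.08,.102,.124,.138,.16):
    X=G+d*(h-.102);q=(X-w['pose'][:3,3])@w['pose'][:3,:3];print(h,480/512*(K[0,0]*q[0]/-q[2]+K[0,2]),480/512*(K[1,1]*q[1]/q[2]+K[1,2]))
E
```

```text
time_s: 3.35
ee_pos: [0.4576, -0.0102, 0.2486]
tcp_rot: [0.337, 0.246, 0.903, -0.101]
wrist_force: [-0.7, -1.0, -1.1]
width: 0.998
time_s: 4.1
ee_pos: [0.4911, -0.1316, 0.1922]
tcp_rot: [0.275, 0.075, 0.957, -0.043]
wrist_force: [0.5, 0.0, 0.6]
width: 1.003
t 4.1 dist 0.0612 ang 12.6 n 3
[-0.96, -1.57, 0.88] [-0.048, 0.012, -0.054]
[-0.88, -1.66, 0.79] [-0.048, 0.012, -0.054]
[-0.8, -1.74, 0.7] [-0.048, 0.012, -0.054]
[ 0.89  0.15 -0.79  2.36  0.98  0.19  0.63]
0.08 211.80819120888373 171.3200642027219
0.102 212.7007711038328 189.9783307390845
0.124 213.61586227053368 209.10716726116462
0.138 214.21030656782983 221.5332819459521
0.16 215.16411508152368 241.47145619103392
```

View pics/pre.png

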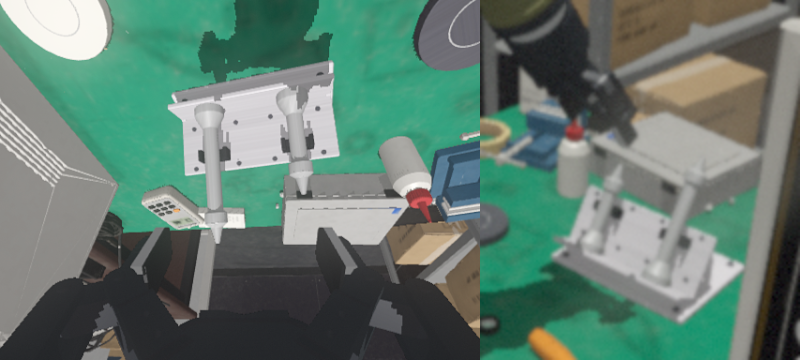

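The wrist view agrees with the model. The shank is at (213,190) and the tip at (216,241), both where the model projects them. The arm came up short near a j6 limit, so I'll continue and see.

```bash
python3 -m handwheel '[[-1,-1.6,0.9,-0.048,0.012,-0.054,1],[-0.9,-1.7,0.8,-0.048,0.012,-0.054,1],[-0.8,-1.7,0.7,-0.048,0.012,-0.054,1],[0,0,0,0,0,0,1]]'
python3 - <<'E'
from h import *
print(bot.observe()['joint_positions'].round(2))
G=np.array([.5615,-.183,.117])
for t in (20,25,30):
  r2=Rt(t,2.5);plan(G-.081*r2.as_matrix()[:,2],r2)
E
```

```text
time_s: 4.53
ee_pos: [0.5155, -0.1765, 0.1852]
tcp_rot: [0.258, -0.001, 0.966, -0.005]
wrist_force: [0.8, -1.7, -0.2]
width: 1.001
[ 1.29  0.36 -1.15  2.22  0.73  0.31  1.18]
t 4.53 dist 0.0214 ang 10.3 n 2
[-0.99, -0.39, 0.12] [-0.014, 0.087, -0.018]
[-0.99, -0.41, 0.03] [-0.014, 0.087, -0.018]
t 4.53 dist 0.0151 ang 5.6 n 1
[-1.27, -0.8, 0.14] [-0.03, 0.086, -0.034]
t 4.53 dist 0.0101 ang 2.6 n 1
[-0.57, -0.83, 0.11] [-0.031, -0.001, -0.032]
```

```bash
python3 -m handwheel '[[-0.6,-0.8,0.1,-0.031,0,-0.032,1],[0,0,0,0,0,0,1],[0,0,1.5,0,0,0,1],[0,0,1.5,0,0,0,1],[0,0,0,0,0,0,1]]'
python3 - <<'E'
from h import *
print(bot.observe()['joint_positions'].round(2))
G=np.array([.5615,-.183,.117])
r2=Rt(30,2.5);plan(G+.019*r2.as_matrix()[:,2],r2,n=4)
E
```

```text
time_s: 4.95
ee_pos: [0.5354, -0.1763, 0.1611]
tcp_rot: [0.258, -0.023, 0.966, 0.004]
wrist_force: [0.5, 0.5, 0.1]
width: 0.998
[ 1.19  0.42 -1.04  2.21  0.81  0.28  1.16]
t 4.95 dist 0.0705 ang 0.4 n 4
[-0.01, -0.19, 1.75] [-0.0, -0.001, 0.001]
[-0.01, -0.19, 1.75] [-0.0, -0.001, 0.001]
[-0.01, -0.19, 1.75] [-0.0, -0.001, 0.001]
[-0.01, -0.19, 1.75] [-0.0, -0.001, 0.001]
```

```bash
python3 -m handwheel '[[0,-0.8,0,0,0,0,1],[0,0,1.7,0,0,0,1],[0,0,1.7,0,0,0,1],[0,0,1.8,0,0,0,1],[0,0,1.8,0,0,0,1],[0,0,0,0,0,0,1],[0,0,0,0,0,0,1]]'
python3 - <<'E'
from h import *
G=np.array([.5615,-.183,.117])
r2=Rt(30,2.5);plan(G+.019*r2.as_matrix()[:,2],r2,n=1)
w=shot('wrist');a=shot('scene')
I=np.hstack([cv2.resize(w['color'],(480,360)),cv2.resize(a['color'][100:280,230:390],(320,360))]);cv2.imwrite('pics/at.png',I[:,:,::-1])
E
```

```text
time_s: 5.53
ee_pos: [0.5686, -0.1851, 0.1051]
tcp_rot: [0.258, -0.023, 0.966, 0.004]
wrist_force: [-0.3, 0.1, -0.4]
width: 1.0
t 5.53 dist 0.0057 ang 0.3 n 1
[0.01, 0.25, 0.51] [-0.003, -0.002, 0.004]
```

View pics/at.png

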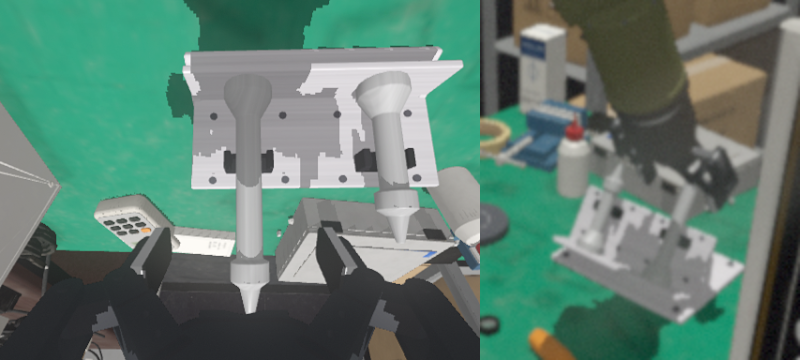

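The shank at (248,200) is a few mm right of the jaw centre (242), which matches the residual of +2.5 mm in y and +5 mm in z. I'll correct that and close gently.

```bash
python3 -m handwheel '[[0,0.25,0.5,0,0,0,1],[0,0,0,0,0,0,1],[0,0,0,0,0,0,-1],[0,0,0,0,0,0,-1],[0,0,0,0,0,0,-1],[0,0,0,0,0,0,-1],[0,0,0,0,0,0,-1],[0,0,0,0,0,0,-1],[0,0,0,0,0,0,-1],[0,0,0,0,0,0,-1],[0,0,0,0,0,0,-1],[0,0,0,0,0,0,-1]]' 45
python3 - <<'E'
from h import *
print(bot.observe()['joint_positions'].round(2))
w=shot('wrist');a=shot('side')
I=np.hstack([cv2.resize(w['color'],(480,360)),cv2.resize(a['color'][110:240,150:265],(320,360))]);cv2.imwrite('pics/grip.png',I[:,:,::-1])
E
```

```text
time_s: 6.63
ee_pos: [0.5712, -0.1835, 0.1006]
tcp_rot: [0.258, -0.022, 0.966, 0.004]
wrist_force: [-1.2, -0.3, 4.7]
width: 0.133
[ 0.95  0.52 -0.78  2.21  1.35  0.18  0.64]
```

View pics/grip.png

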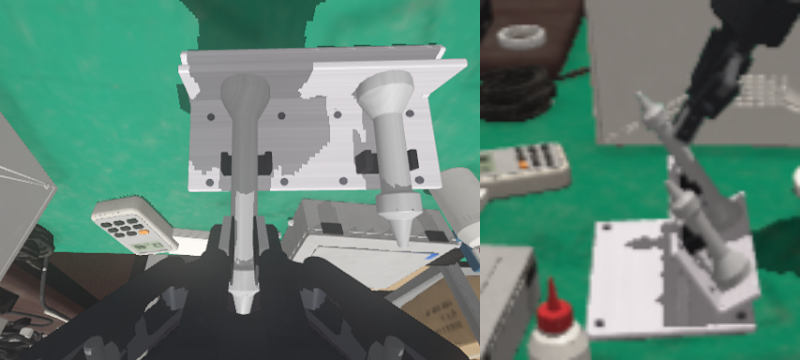

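```bash
python3 -m handwheel '[[0,0,0,0,0,0,-1],[0,0,0,0,0,0,-1],[0,0,0,0,0,0,-1]]'
python3 - <<'E'
from h import *
# straight-up 90mm in tool axes
print(Rt(30,2.5).inv().apply([0,0,1]).round(3),bot.observe()['joint_positions'].round(2))
E
```

```text
time_s: 6.98
ee_pos: [0.5712, -0.1835, 0.1005]
tcp_rot: [0.258, -0.022, 0.966, 0.004]
wrist_force: [-2.0, -0.1, 4.4]
width: 0.134
[-0.5    0.    -0.866] [ 0.95  0.52 -0.78  2.21  1.35  0.18  0.64]
```

```bash
python3 -m handwheel '[[-0.5,0,-0.87,0,0,0,-1],[-0.5,0,-0.87,0,0,0,-1],[-0.5,0,-0.87,0,0,0,-1],[0,0,0,0,0,0,-1]]' 60
python3 - <<'E'
from h import *
print(bot.observe()['joint_positions'].round(2));o=bot.observe();print(o['wrist_torque'])
plan([.5712,-.1835,.195],Rt(30,2.5),n=6)
E
```

```text
time_s: 7.32
ee_pos: [0.5709, -0.1836, 0.131]
tcp_rot: [0.258, -0.021, 0.966, 0.004]
wrist_force: [0.6, 0.7, -1.9]
width: 0.12
[ 1.08  0.52 -0.98  2.17  1.11  0.3   0.87]
[-0.03072688  0.71548491  0.01034524]
t 7.32 dist 0.064 ang 0.2 n 6
[-0.54, -0.0, -0.92] [-0.001, -0.0, 0.0]
[-0.54, -0.0, -0.92] [-0.001, -0.0, 0.0]
[-0.54, -0.0, -0.92] [-0.001, -0.0, 0.0]
[-0.54, -0.0, -0.92] [-0.001, -0.0, 0.0]
[-0.54, 0.0, -0.92] [-0.001, -0.0, 0.0]
[-0.54, 0.0, -0.92] [-0.001, -0.0, 0.0]
```

```bash
python3 -m handwheel '[[-0.55,0,-0.95,0,0,0,-1],[-0.55,0,-0.95,0,0,0,-1],[-0.55,0,-0.95,0,0,0,-1],[-0.55,0,-0.95,0,0,0,-1],[-0.55,0,-0.95,0,0,0,-1],[-0.55,0,-0.95,0,0,0,-1],[-0.55,0,-0.95,0,0,0,-1],[-0.55,0,-0.95,0,0,0,-1],[0,0,0,0,0,0,-1]]'
python3 - <<'E'
from h import *
print(bot.observe()['joint_positions'].round(2))
w=shot('side');a=shot('scene')
I=np.hstack([cv2.resize(w['color'][50:230,140:300],(400,450)),cv2.resize(a['color'][80:260,250:410],(400,450))]);cv2.imwrite('pics/lift.png',I[:,:,::-1])
E
```

```text
time_s: 8.07
ee_pos: [0.5716, -0.1835, 0.2189]
tcp_rot: [0.259, -0.021, 0.966, 0.003]
wrist_force: [-0.2, 0.2, -2.5]
width: 0.121
[ 1.32  0.49 -1.33  2.05  0.8   0.55  1.16]
```

View pics/lift.png

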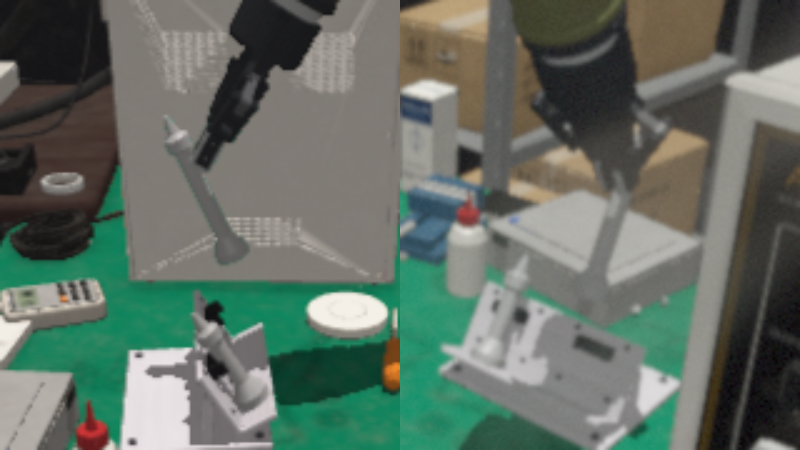

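The spindle is held clear of the rack and the short one is still seated. It swung a few degrees in the grip: side-view tip (168,118), foot (232,253). I'll measure its pose in the tool frame and firm up the grip.

```bash
cat >> h.py <<'E'
from scipy.optimize import least_squares
def proj(c,X):
    q=(np.asarray(X)-c['pose'][:3,3])@c['pose'][:3,:3]
    K=c['camera_matrix'];return np.array([K[0,0]*q[0]/-q[2]+K[0,2],K[1,1]*q[1]/q[2]+K[1,2]])
def fitpose(C,obs,p0,cloudw=True):
    "p=foot xyz, d_x,d_y ; obs (cam,h or None=on axis,u,v)"
    def ax(p):return p[:3],np.array([p[3],p[4],np.sqrt(max(1-p[3]**2-p[4]**2,.01))])
    def f(p):
        o,d=ax(p);e=[]
        for n,h,u,v in obs:
            if h is None:
                a,b=proj(C[n],o),proj(C[n],o+.1*d);t=(b-a)/np.linalg.norm(b-a);e.append(t[0]*(v-a[1])-t[1]*(u-a[0]))
            else:e+=list(proj(C[n],o+d*h)-[u,v])
        return np.array(e)
    s=least_squares(f,p0);o,d=ax(s.x);print('foot',o.round(4),'d',d.round(3),'tilt',np.degrees(np.arccos(d[2])).round(1),'rms',np.sqrt((s.fun**2).mean()).round(2),s.fun.round(1))
    return o,d
E
python3 - <<'E'
from h import *
C={n:dict(np.load(n+'.npz')) for n in('scene','side')}
S=lambda h,x,y:('side',h,140+x/2.5-.3,50+y/2.5-.3)
A=lambda h,x,y:('scene',h,250+(x-400)/2.5-.3,80+y/2.5-.3)
o,d=fitpose(C,[S(.16,166,117),S(.131,177,138),S(.005,232,252),A(.005,592,300),A(None,620,195),A(None,606,245)],[.52,-.186,.13,.4,.02])
b=bot.observe();q=np.array(b['tcp_rot']);r=R.from_quat(q[[1,2,3,0]])
print('foot in tool',r.inv().apply(o-b['ee_pos']),'d in tool',r.inv().apply(d))
print('ideal d',Rt(30,2.5).inv().apply([.5,.02,.866]))
E
```

```text
foot [ 0.5251 -0.1901  0.1404] d [0.388 0.046 0.92 ] tilt 23.0 rms 1.25 [ 0.3  0.1  1.2  2.4  0.3 -0.5  0.2 -2.6 -0.9 -0.5]
foot in tool [ 0.07791516 -0.00420683  0.04383811] d in tool [-0.79626384  0.02503456 -0.60443127]
ideal d [-0.86635608 -0.00182873 -0.49977975]
```

```bash
python3 -m handwheel '[[-0.5,0,-0.87,0,0,0,-1],[0,0,0,0,0,0,-1]]' 110
```

```text
time_s: 8.33
ee_pos: [0.5712, -0.183, 0.2281]
tcp_rot: [0.258, -0.022, 0.966, 0.004]
wrist_force: [0.7, 0.5, -0.9]
width: 0.074
```

```bash
python3 - <<'E'
from h import *
r=Rt(43,-28);p=np.array([.46,-.05,.28]);plan(p,r,n=11)
q=r.as_quat()[[3,0,1,2]]
f=np.array([.078,-.0035,.044]);r2=Rt(53,-60);t=np.array([.461,.091,.064])-r2.apply(f);print(t);plan(t,r2,s=dict(ee_pos=p,tcp_rot=q,time_s=0),n=11)
E
```

```text
t 8.33 dist 0.181 ang 33.1 n 11
[0.59, 1.25, -0.89] [0.029, -0.02, 0.039]
[0.62, 1.2, -0.94] [0.029, -0.02, 0.039]
[0.65, 1.15, -0.98] [0.029, -0.02, 0.039]
[0.67, 1.09, -1.03] [0.029, -0.02, 0.039]
[0.69, 1.04, -1.07] [0.029, -0.02, 0.039]
[0.71, 0.98, -1.12] [0.029, -0.02, 0.039]
[0.72, 0.92, -1.16] [0.029, -0.02, 0.039]
[0.74, 0.85, -1.2] [0.029, -0.02, 0.039]
[0.74, 0.79, -1.24] [0.029, -0.02, 0.039]
[0.75, 0.73, -1.27] [0.029, -0.02, 0.039]
[0.75, 0.66, -1.31] [0.029, -0.02, 0.039]
[0.46993189 0.08252951 0.15277343]
t 0.0 dist 0.184 ang 33.5 n 11
[1.14, 1.11, 0.51] [0.038, -0.015, 0.034]
[1.19, 1.08, 0.46] [0.038, -0.015, 0.034]
[1.23, 1.06, 0.4] [0.038, -0.015, 0.034]
[1.27, 1.03, 0.34] [0.038, -0.015, 0.034]
[1.31, 1.0, 0.28] [0.038, -0.015, 0.034]
[1.35, 0.96, 0.22] [0.038, -0.015, 0.034]
[1.38, 0.92, 0.16] [0.038, -0.015, 0.034]
[1.42, 0.88, 0.11] [0.038, -0.015, 0.034]
[1.45, 0.84, 0.05] [0.038, -0.015, 0.034]
[1.48, 0.79, 0.0] [0.038, -0.015, 0.034]
[1.5, 0.73, -0.05] [0.038, -0.015, 0.034]
```

```bash
python3 -m handwheel '[[0.6,1.25,-0.9,0.029,-0.02,0.039,-1],[0.6,1.2,-0.95,0.029,-0.02,0.039,-1],[0.65,1.15,-1,0.029,-0.02,0.039,-1],[0.7,1.1,-1,0.029,-0.02,0.039,-1],[0.7,1.05,-1.05,0.029,-0.02,0.039,-1],[0.7,1,-1.1,0.029,-0.02,0.039,-1],[0.7,0.9,-1.15,0.029,-0.02,0.039,-1],[0.75,0.85,-1.2,0.029,-0.02,0.039,-1],[0.75,0.8,-1.25,0.029,-0.02,0.039,-1],[0.75,0.7,-1.3,0.029,-0.02,0.039,-1],[0.75,0.65,-1.3,0.029,-0.02,0.039,-1],[0,0,0,0,0,0,-1]]'
python3 - <<'E'
from h import *
print(bot.observe()['joint_positions'].round(2))
f=np.array([.078,-.0035,.044]);r2=Rt(53,-60);t=np.array([.461,.091,.064])-r2.apply(f);plan(t,r2,n=11)
E
```

```text
time_s: 9.33
ee_pos: [0.4591, -0.0473, 0.2786]
tcp_rot: [0.354, 0.224, 0.903, -0.09]
wrist_force: [0.6, -0.4, 0.5]
width: -0.004
[ 1.14 -0.24 -1.26  2.38  0.77  0.31  0.22]
t 9.33 dist 0.1811 ang 33.5 n 11
[1.12, 1.09, 0.52] [0.038, -0.016, 0.034]
[1.16, 1.07, 0.46] [0.038, -0.016, 0.034]
[1.21, 1.05, 0.4] [0.038, -0.016, 0.034]
[1.25, 1.02, 0.34] [0.038, -0.016, 0.034]
[1.29, 0.99, 0.29] [0.038, -0.016, 0.034]
[1.32, 0.95, 0.23] [0.038, -0.016, 0.034]
[1.36, 0.91, 0.17] [0.038, -0.016, 0.034]
[1.39, 0.87, 0.12] [0.038, -0.016, 0.034]
[1.42, 0.83, 0.06] [0.038, -0.016, 0.034]
[1.45, 0.78, 0.01] [0.038, -0.016, 0.034]
[1.48, 0.73, -0.04] [0.038, -0.016, 0.034]
```

The opening reads 0, so the spindle has slipped out. I need to look.

```bash
python3 - <<'E'
from h import *
w=shot('side');a=shot('scene')
I=np.hstack([cv2.resize(w['color'][60:345,90:375],(400,400)),cv2.resize(a['color'][80:340,140:400],(400,400))]);cv2.imwrite('pics/lost.png',I[:,:,::-1])
E
```

```text
(no output)
```

View pics/lost.png

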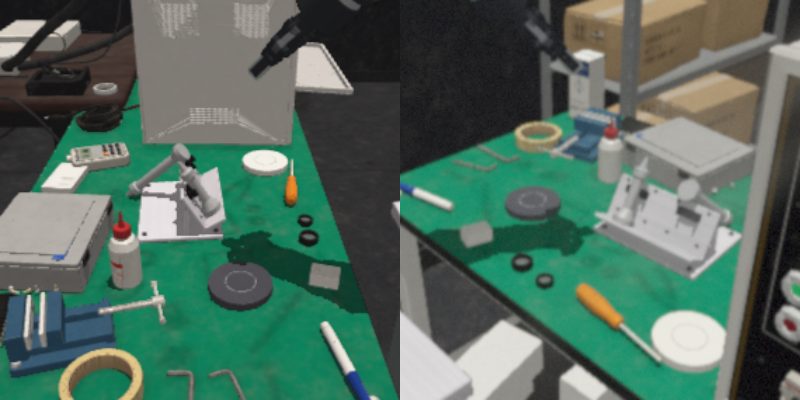

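The spindle has dropped across the rack. Before regrasping I'll check where the reported TCP projects against the visible fingertips: side (272,113) now and about (222,116) in the lift picture.

```bash
python3 - <<'E'
from h import *
C={n:dict(np.load(n+'.npz')) for n in('scene','side')}
o=bot.observe();q=np.array(o['tcp_rot']);r=R.from_quat(q[[1,2,3,0]]);z=r.as_matrix()[:,2]
for k in(0,-.019,-.04):
  X=o['ee_pos']+k*z
  print(k,'now side',proj(C['side'],X),'scene',proj(C['scene'],X))
X0=np.array([.5716,-.1835,.2189]);print('lift side',proj(C['side'],X0),proj(C['scene'],X0))
f=lambda i,s:cv2.resize(i,None,fx=s,fy=s,interpolation=cv2.INTER_CUBIC)
s=C['side']['color'];a=C['scene']['color']
I=np.zeros((600,800,3),np.uint8)
A=f(a[165:265,280:370],4.4);B=f(s[155:240,175:260],4.4);D=f(s[90:135,250:310],5)
I[:A.shape[0],:A.shape[1]]=A;I[:B.shape[0],400:400+B.shape[1]]=B;I[375:600,400:700]=D
cv2.imwrite('pics/drop.png',I[:,:,::-1])
E
```

```text
0 now side [261.83863702 118.41810384] scene [262.6536841  131.57451543]
-0.019 now side [267.58571728 112.95432765] scene [257.06168675 126.08455696]
-0.04 now side [274.15214506 106.71159392] scene [250.72812668 119.86656729]
lift side [214.29447952 123.91033874] [339.63896748 160.80350254]
```

View pics/drop.png

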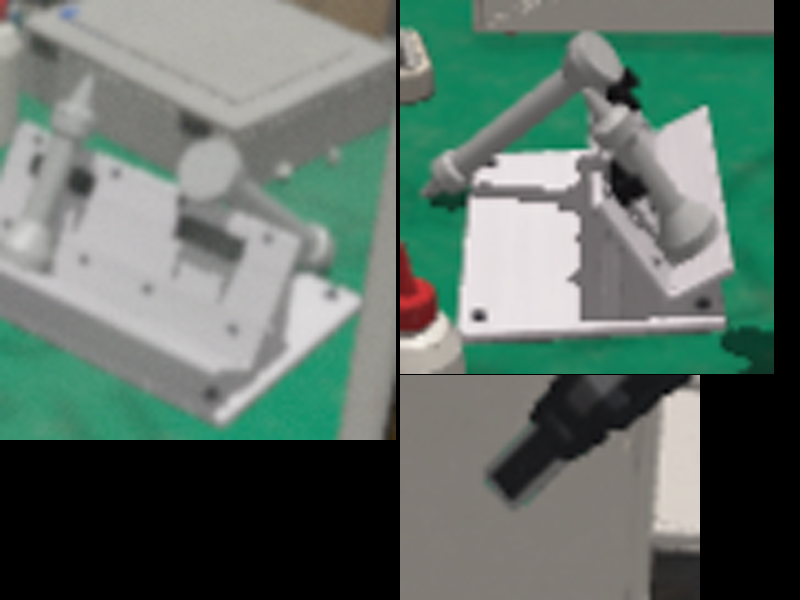

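The fingertips show at side (270,113), where the reported TCP would be (262,118). So the real finger ends are about 20 mm short of the reported TCP, which explains the fingertip-only grip that squeezed the spindle out. It now leans on the rack with its foot on the top edge at scene (328,203) and its tip down behind at side (182,198). I'll measure both.

```bash
cat >> h.py <<'E'
def cloud(c):
    K=c['camera_matrix'];z=c['range_z'];v,u=np.mgrid[:384,:512]
    P=np.stack([(u-K[0,2])/K[0,0]*z,-(v-K[1,2])/K[1,1]*z,-z],-1)@c['pose'][:3,:3].T+c['pose'][:3,3]
    return P[z>0]
E
python3 - <<'E'
from h import *
C={n:dict(np.load(n+'.npz')) for n in('scene','side')}
b=bot.observe();q=np.array(b['tcp_rot']);r=R.from_quat(q[[1,2,3,0]])
for n in C:
    L=r.inv().apply(cloud(C[n])-b['ee_pos']);k=(abs(L[:,0])<.03)&(abs(L[:,1])<.03)&(L[:,2]>-.09)&(L[:,2]<.03)
    L=L[k];print(n,len(L),'z pct',np.percentile(L[:,2],[80,90,95,98,100]).round(4))
    t=L[(L[:,2]>-.05)];print(' x,y of tip',t.min(0).round(4),t.max(0).round(4))
S=lambda h,x,y:('side',h,175+(x-400)/4.4-.4,155+y/4.4-.4)
A=lambda h,x,y:('scene',h,280+x/4.4-.4,165+y/4.4-.4)
# h measured from tip; 'foot' printed = tip; d tip->foot
o,d=fitpose(C,[S(.155,592,60),S(.0,428,192),S(.029,452,172),A(.16,208,170),A(.029,315,248),A(None,265,208)],[.68,-.19,.02,-.8,0.02])
P=np.vstack([cloud(C[n]) for n in C])
h=(P-o)@d;e=P-o-h[:,None]*d;k=(h>.04)&(h<.13)&(np.linalg.norm(e,axis=1)<.02)
print(k.sum(),e[k].mean(0),np.linalg.norm(e[k],axis=1).mean())
def f(w):
    oo=o+[w[0],w[1],w[2]];dd=d+[w[3],w[4],0];dd/=np.linalg.norm(dd);h=(P[k]-oo)@dd
    return np.r_[np.linalg.norm(P[k]-oo-h[:,None]*dd,axis=1)-.009,1e-1*(w[:3]@dd)]
s=least_squares(f,np.zeros(5),loss='soft_l1',f_scale=.002);print(s.x,np.abs(s.fun).mean())
oo=o+s.x[:3];dd=d+np.r_[s.x[3:],0];dd/=np.linalg.norm(dd);print('tip',oo,'dir tip->foot',dd,'elev',np.degrees(np.arcsin(dd[2])),'az',np.degrees(np.arctan2(-dd[1],-dd[0])))
for t in(.036,.058,.08):print('G at h',.16-t,oo+dd*t)
# obstacles around
k=(P[:,0]>.6)&(P[:,0]<.95)&(P[:,1]>-.35)&(P[:,1]<0)&(P[:,2]>.04);Q=P[k]
for y in np.arange(-.35,0,.05):
    z=Q[(Q[:,1]>=y)&(Q[:,1]<y+.05)];print(round(y,2),len(z),z.min(0).round(2) if len(z) else '',z.max(0).round(2) if len(z) else '')
E
```

```text
scene 180 z pct [-0.0361 -0.0308 -0.0279 -0.0268 -0.0256]
 x,y of tip [-0.0095 -0.0173 -0.05  ] [ 0.0117 -0.0043 -0.0256]
side 190 z pct [-0.0365 -0.0311 -0.0283 -0.0263 -0.0251]
 x,y of tip [-0.0079  0.0017 -0.0497] [ 0.0136  0.0168 -0.0251]
foot [ 0.6784 -0.1893 -0.002 ] d [-0.726  0.129  0.675] tilt 47.5 rms 0.45 [-0.  -0.1 -0.9  0.2  0.4 -0.6  0.1 -0.4 -0.2  0.4  0.7]
305 [0.00099006 0.00268029 0.00055275] 0.00968101488834995
[ 0.0009168   0.00311291  0.00053063 -0.02444282 -0.02313321] 0.0009669793368627287
tip [ 0.6793363  -0.18616091 -0.00145118] dir tip->foot [-0.73944343  0.10429967  0.66509021] elev 41.68924648660591 az -8.028695396820275
G at h 0.124 [ 0.65271633 -0.18240612  0.02249207]
G at h 0.10200000000000001 [ 0.63644858 -0.18011153  0.03712405]
G at h 0.08 [ 0.62018082 -0.17781693  0.05175604]
-0.35 0  
-0.3 0  
-0.25 0  
-0.2 153 [ 0.6  -0.19  0.04] [ 0.65 -0.17  0.08]
-0.15 306 [ 0.69 -0.12  0.04] [ 0.86 -0.1   0.06]
-0.1 1295 [ 0.68 -0.1   0.04] [ 0.86 -0.05  0.06]
-0.05 1374 [ 0.69 -0.05  0.04] [ 0.87 -0.    0.06]
```

Both clouds put the closed fingertips 25 mm behind the reported TCP, so I'll use grasp point = ee − 44 mm·z from now on. The fallen spindle points tip-down toward +x at 42°. I can grip it with the tool tipped back toward the robot, then turn it upright with the tool near horizontal.

```bash
python3 - <<'E'
from h import *
r=Rt(-12,-8);p=np.array([.62,-.17,.29]);plan(p,r,n=12)
r2=Rt(-47,-8);z=r2.as_matrix()[:,2];G=np.array([.6365,-.180,.037]);t=G-.06*z;print(t,z)
plan(t,r2,s=dict(ee_pos=p,tcp_rot=r.as_quat()[[3,0,1,2]],time_s=0),n=10)
E
```

```text
t 9.43 dist 0.2008 ang 58.2 n 12
[-1.26, -0.27, 1.06] [-0.009, 0.079, -0.029]
[-1.34, -0.31, 0.96] [-0.009, 0.079, -0.029]
[-1.4, -0.36, 0.85] [-0.009, 0.079, -0.029]
[-1.45, -0.41, 0.73] [-0.009, 0.079, -0.029]
[-1.49, -0.46, 0.61] [-0.009, 0.079, -0.029]
[-1.52, -0.5, 0.49] [-0.009, 0.079, -0.029]
[-1.54, -0.55, 0.36] [-0.009, 0.079, -0.029]
[-1.55, -0.6, 0.24] [-0.009, 0.079, -0.029]
[-1.54, -0.64, 0.11] [-0.009, 0.079, -0.029]
[-1.53, -0.69, -0.02] [-0.009, 0.079, -0.029]
[-1.5, -0.73, -0.14] [-0.009, 0.079, -0.029]
[-1.46, -0.77, -0.27] [-0.009, 0.079, -0.029]
[ 0.67995417 -0.18610709  0.0779199 ] [-0.72423622  0.10178476 -0.68199836]
t 0.0 dist 0.221 ang 35.0 n 10
[-1.04, -0.08, 1.95] [0.0, 0.061, -0.0]
[-1.16, -0.08, 1.88] [0.0, 0.061, -0.0]
[-1.27, -0.08, 1.8] [0.0, 0.061, -0.0]
[-1.38, -0.08, 1.72] [0.0, 0.061, -0.0]
[-1.48, -0.08, 1.64] [0.0, 0.061, -0.0]
[-1.58, -0.08, 1.54] [0.0, 0.061, -0.0]
[-1.67, -0.08, 1.44] [0.0, 0.061, -0.0]
[-1.76, -0.08, 1.34] [0.0, 0.061, -0.0]
[-1.84, -0.08, 1.23] [0.0, 0.061, -0.0]
[-1.91, -0.08, 1.11] [0.0, 0.061, -0.0]
```

```bash
python3 -m handwheel '[[-1.3,-0.3,1.1,-0.009,0.079,-0.029,1],[-1.3,-0.3,1,-0.009,0.079,-0.029,1],[-1.4,-0.4,0.9,-0.009,0.079,-0.029,1],[-1.5,-0.4,0.7,-0.009,0.079,-0.029,1],[-1.5,-0.5,0.6,-0.009,0.079,-0.029,1],[-1.5,-0.5,0.5,-0.009,0.079,-0.029,1],[-1.5,-0.6,0.4,-0.009,0.079,-0.029,1],[-1.5,-0.6,0.2,-0.009,0.079,-0.029,1],[-1.5,-0.6,0.1,-0.009,0.079,-0.029,1],[-1.5,-0.7,0,-0.009,0.079,-0.029,1],[-1.5,-0.7,-0.1,-0.009,0.079,-0.029,1],[-1.5,-0.8,-0.3,-0.009,0.079,-0.029,1]]' 60
python3 - <<'E'
from h import *
print(bot.observe()['joint_positions'].round(2))
r2=Rt(-47,-8);z=r2.as_matrix()[:,2];G=np.array([.6365,-.180,.037]);t=G-.06*z
plan(t,r2,n=11)
E
```

```text
time_s: 10.43
ee_pos: [0.62, -0.1746, 0.2879]
tcp_rot: [-0.105, 0.07, 0.992, 0.009]
wrist_force: [1.4, -0.1, 1.2]
width: 0.998
[ 0.62  0.76 -0.97  1.04  0.53  1.8   1.25]
t 10.43 dist 0.2187 ang 34.9 n 11
[-0.94, -0.03, 1.75] [0.0, 0.055, 0.0]
[-1.04, -0.03, 1.69] [0.0, 0.055, 0.0]
[-1.13, -0.03, 1.63] [0.0, 0.055, 0.0]
[-1.22, -0.03, 1.57] [0.0, 0.055, 0.0]
[-1.3, -0.03, 1.5] [0.0, 0.055, 0.0]
[-1.39, -0.03, 1.43] [0.0, 0.055, 0.0]
[-1.46, -0.03, 1.35] [0.0, 0.055, 0.0]
[-1.53, -0.03, 1.26] [0.0, 0.055, 0.0]
[-1.6, -0.03, 1.18] [0.0, 0.055, 0.0]
[-1.66, -0.03, 1.09] [0.0, 0.055, 0.0]
[-1.72, -0.03, 0.99] [0.0, 0.055, 0.0]
```

```bash
python3 -m handwheel '[[-0.9,0,1.8,0,0.055,0,1],[-1,0,1.7,0,0.055,0,1],[-1.1,0,1.6,0,0.055,0,1],[-1.2,0,1.6,0,0.055,0,1],[-1.3,0,1.5,0,0.055,0,1],[0,0,0,0,0,0,1]]'
python3 - <<'E'
from h import *
print(bot.observe()['joint_positions'].round(2))
r2=Rt(-47,-8);z=r2.as_matrix()[:,2];G=np.array([.6365,-.180,.037]);t=G-.06*z
plan(t,r2,n=6)
E
```

```text
time_s: 10.93
ee_pos: [0.6409, -0.1795, 0.1931]
tcp_rot: [-0.235, 0.071, 0.969, 0.015]
wrist_force: [-0.4, -1.0, -1.2]
width: 1.003
[ 0.39  0.96 -0.57  0.79  0.39  1.96  1.42]
t 10.93 dist 0.1218 ang 19.7 n 6
[-1.47, -0.01, 1.4] [-0.0, 0.057, -0.001]
[-1.55, -0.01, 1.32] [-0.0, 0.057, -0.001]
[-1.62, -0.01, 1.23] [-0.0, 0.057, -0.001]
[-1.69, -0.01, 1.13] [-0.0, 0.057, -0.001]
[-1.75, -0.02, 1.03] [-0.0, 0.057, -0.001]
[-1.8, -0.02, 0.93] [-0.0, 0.057, -0.001]
```

```bash
python3 -m handwheel '[[-1.5,0,1.4,0,0.057,0,1],[-1.5,0,1.3,0,0.057,0,1],[-1.6,0,1.2,0,0.057,0,1],[-1.7,0,1.1,0,0.057,0,1],[0,0,0,0,0,0,1]]'
python3 - <<'E'
from h import *
print(bot.observe()['joint_positions'].round(2))
G=np.array([.6365,-.180,.037])
for a in(-47,-40,-35):
    r2=Rt(a,-8);z=r2.as_matrix()[:,2];t=G-.05*z
    plan(t,r2,n=3)
E
```

```text
time_s: 11.35
ee_pos: [0.63, -0.1735, 0.132]
tcp_rot: [-0.303, 0.068, 0.95, 0.025]
wrist_force: [-0.8, -0.9, -2.8]
width: 1.0
[ 0.17  1.06  0.15  0.74 -0.06  1.96  1.71]
t 11.35 dist 0.0753 ang 11.7 n 3
[-2.37, -0.19, 0.81] [0.003, 0.068, 0.0]
[-2.42, -0.19, 0.65] [0.003, 0.068, 0.0]
[-2.46, -0.19, 0.48] [0.003, 0.068, 0.0]
t 11.35 dist 0.0693 ang 4.7 n 3
[-2.17, -0.19, 0.78] [0.003, 0.027, 0.0]
[-2.19, -0.19, 0.72] [0.003, 0.027, 0.0]
[-2.21, -0.19, 0.66] [0.003, 0.027, 0.0]
t 11.35 dist 0.0652 ang 0.6 n 3
[-2.02, -0.19, 0.77] [0.003, -0.002, -0.0]
[-2.02, -0.19, 0.78] [0.003, -0.002, -0.0]
[-2.02, -0.19, 0.78] [0.003, -0.002, -0.0]
```

```bash
python3 -m handwheel '[[-2.1,-0.2,0.8,0,0.03,0,1],[-2.1,-0.2,0.7,0,0.05,0,1],[-2.2,-0.2,0.5,0,0.05,0,1],[0,0,0,0,0,0,1]]'
python3 - <<'E'
from h import *
print(bot.observe()['joint_positions'].round(2))
b=bot.observe();q=np.array(b['tcp_rot']);r=R.from_quat(q[[1,2,3,0]]);z=r.as_matrix()[:,2];print('tilt',np.degrees(np.arccos(-z[2])))
G=np.array([.6365,-.180,.037])
for a in(-47,-42):
    r2=Rt(a,-8);z=r2.as_matrix()[:,2]
    plan(G-.03*z,r2,n=1);plan(G+.044*z,r2,n=4)
E
```

```text
time_s: 11.68
ee_pos: [0.6298, -0.1736, 0.057]
tcp_rot: [-0.34, 0.063, 0.938, 0.029]
wrist_force: [-0.1, 0.0, -3.1]
width: 1.0
[ 0.17  1.18  0.14  0.7  -0.06  1.96  1.71]
tilt 39.911113426778385
t 11.68 dist 0.03 ang 7.1 n 1
[-2.23, -0.54, -1.93] [0.007, 0.124, 0.008]
t 11.68 dist 0.056 ang 7.1 n 4
[-0.33, -0.15, 1.35] [0.002, 0.031, 0.002]
[-0.37, -0.14, 1.34] [0.002, 0.031, 0.002]
[-0.41, -0.14, 1.33] [0.002, 0.031, 0.002]
[-0.45, -0.14, 1.32] [0.002, 0.031, 0.002]
t 11.68 dist 0.0282 ang 2.2 n 1
[-1.97, -0.54, -1.95] [0.007, 0.037, 0.008]
t 11.68 dist 0.0573 ang 2.2 n 4
[-0.42, -0.15, 1.36] [0.002, 0.009, 0.002]
[-0.44, -0.14, 1.36] [0.002, 0.009, 0.002]
[-0.45, -0.14, 1.35] [0.002, 0.009, 0.002]
[-0.46, -0.14, 1.35] [0.002, 0.009, 0.002]
```

```bash
python3 -m handwheel '[[-0.4,-0.5,1.0,0,0.01,0,1],[-0.4,-0.1,1.4,0,0.01,0,1],[0,0,0,0,0,0,1]]'
python3 - <<'E'
from h import *
print(bot.observe()['joint_positions'].round(2))
b=bot.observe();q=np.array(b['tcp_rot']);r=R.from_quat(q[[1,2,3,0]]);z=r.as_matrix()[:,2];print('tilt',np.degrees(np.arccos(-z[2])))
G=np.array([.6365,-.180,.037]);print('G in grasp frame',r.inv().apply(G-(b['ee_pos']-.044*z)))
P=cloud(shot('scene'));Q=cloud(shot('side'))
tip=np.array([.6793,-.1862,-.0015]);d=np.array([-.7394,.1043,.6651])
for c in(P,Q):
    h=(c-tip)@d;e=np.linalg.norm(c-tip-h[:,None]*d,axis=1);k=(h>.03)&(h<.15)&(e<.02);print(k.sum(),np.median(e[k]))
E
```

```text
time_s: 11.93
ee_pos: [0.6214, -0.1802, 0.039]
tcp_rot: [-0.345, 0.064, 0.936, 0.028]
wrist_force: [-0.8, 0.1, -0.6]
width: 1.0
[ 0.18  1.19  0.15  0.73 -0.06  1.93  1.72]
tilt 40.530432189589554
G in grasp frame [-0.01264199  0.00227386  0.03585309]
29 0.017799565886627084
17 0.01758690926121892
```

```bash
python3 -m handwheel '[[-0.4,0.2,1.2,0,0,0,1],[-0.4,0,1.2,0,0,0,1],[-0.4,0,1.2,0,0,0,1],[0,0,0,0,0,0,1]]'
python3 - <<'E'
from h import *
b=bot.observe();q=np.array(b['tcp_rot']);r=R.from_quat(q[[1,2,3,0]]);z=r.as_matrix()[:,2];print('tilt',np.degrees(np.arccos(-z[2])))
G=np.array([.6365,-.180,.037]);print('G in grasp frame',r.inv().apply(G-(b['ee_pos']-.044*z)))
w=shot('wrist');a=shot('side')
I=np.hstack([cv2.resize(w['color'],(480,360)),cv2.resize(a['color'][110:240,150:265],(320,360))]);cv2.imwrite('pics/re.png',I[:,:,::-1])
E
```

```text
time_s: 12.37
ee_pos: [0.6081, -0.175, 0.0043]
tcp_rot: [-0.345, 0.064, 0.936, 0.027]
wrist_force: [-0.3, 0.3, -0.6]
width: 0.999
tilt 40.50553511244455
G in grasp frame [-0.00063354 -0.00079288  0.00038049]
```

View pics/re.png

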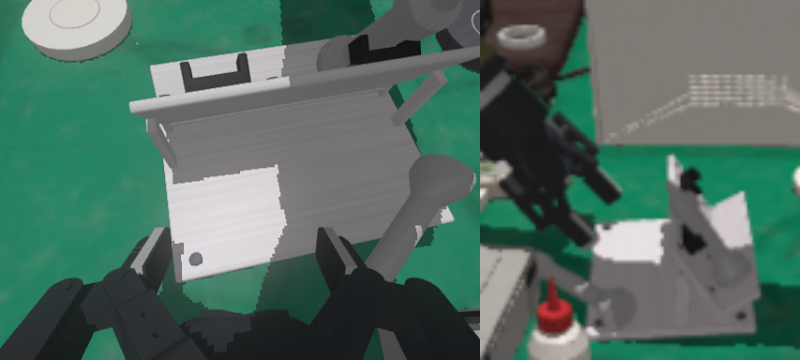

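The spindle has tipped over. Its foot now lies on the rack base (wrist (442,182), side crop (620,305)), with the shank running out to +x, on the +y side of the right finger. I'll back off and measure again.

```bash
python3 -m handwheel '[[0,0,-1.5,0,0,0,1],[0,0,-2.5,0,0,0,1],[0.3,0,-2.5,0,0,0,1],[1.5,0,-2.5,0,-0.06,0,1],[2,0,-2.5,0,-0.06,0,1],[2,0,-2,0,-0.08,0,1],[2,0,-2,0,-0.08,0,1],[2,0,-1,0,-0.08,0,1],[0,0,0,0,0,0,1]]'
python3 - <<'E'
from h import *
print(bot.observe()['joint_positions'].round(2))
w=shot('wrist');s=shot('side');a=shot('scene')
f=lambda i,wh:cv2.resize(i,wh,interpolation=cv2.INTER_CUBIC)
I=np.zeros((600,800,3),np.uint8)
I[:300,:400]=f(w['color'],(400,300))
I[:300,400:]=f(s['color'][150:240,130:250],(400,300))
I[300:,:400]=f(a['color'][160:265,270:410],(400,300))
cv2.imwrite('pics/re2.png',I[:,:,::-1])
E
```

```text
time_s: 13.22
ee_pos: [0.6055, -0.1765, 0.1917]
tcp_rot: [-0.159, 0.069, 0.985, 0.013]
wrist_force: [0.8, -0.8, -0.2]
width: 1.001
[ 0.15  0.74  0.17  1.15 -0.07  1.58  1.74]
```

View pics/re2.png

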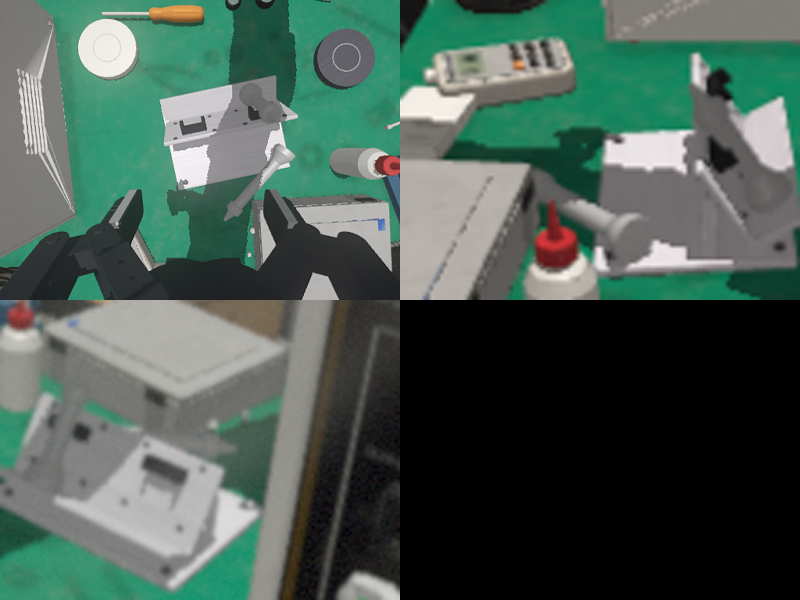

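The spindle now lies with its foot on the back of the rack base at wrist-view (285,155) and its tip at (228,220). The short one is still seated at (255,100). I'll fit the spindle's pose from the wrist depth. I'll also identify an arm model from the logged joint and pose pairs, so I can check reach before moving again.

```bash
cat > fk.py <<'E'
import numpy as np, itertools
from scipy.spatial.transform import Rotation as R
from scipy.optimize import least_squares
D=[([-1.093,.507,-.238,1.5,.126,1.149,-.155],[.227,.582,.206],[0,.185,.983,-.001]),
([-0.39,.45,-.98,2.49,1.49,1.11,-.96],[.4223,.2302,.1444],[.362,-.011,.931,-.042]),
([-0.54,.71,-.59,2.15,1.1,1.55,-1.42],[.4701,.0762,.155],[.435,.439,.746,-.249]),
([.89,.15,-.79,2.36,.98,.19,.63],[.4911,-.1316,.1922],[.275,.075,.957,-.043]),
([1.29,.36,-1.15,2.22,.73,.31,1.18],[.5155,-.1765,.1852],[.258,-.001,.966,-.005]),
([.95,.52,-.78,2.21,1.35,.18,.64],[.5712,-.1835,.1006],[.258,-.022,.966,.004]),
([1.32,.49,-1.33,2.05,.8,.55,1.16],[.5716,-.1835,.2189],[.259,-.021,.966,.003]),
([1.14,-.24,-1.26,2.38,.77,.31,.22],[.4591,-.0473,.2786],[.354,.224,.903,-.09]),
([.62,.76,-.97,1.04,.53,1.8,1.25],[.62,-.1746,.2879],[-.105,.07,.992,.009]),
([.15,.74,.17,1.15,-.07,1.58,1.74],[.6055,-.1765,.1917],[-.159,.069,.985,.013]),
([.18,1.19,.15,.73,-.06,1.93,1.72],[.6214,-.1802,.039],[-.345,.064,.936,.028]),
([.17,1.06,.15,.74,-.06,1.96,1.71],[.63,-.1735,.132],[-.303,.068,.95,.025])]
Q=np.array([d[0] for d in D]);P=np.array([d[1] for d in D]);O=R.from_quat(np.array([d[2] for d in D])[:,[1,2,3,0]])
def rots(q,s,c):
    q=np.atleast_2d(q)*s+c;r=R.identity(len(q));out=[]
    for i,a in enumerate('zyzyzyz'):
        r=r*R.from_euler(a,q[:,i]);out.append(r)
    return out
def basis(q,s,c):
    r=rots(q,s,c);n=len(np.atleast_2d(q));B=[np.tile([[0,0,1.]],(n,1)).T.T]
    for i,v in((2,[0,0,1.]),(2,[1.,0,0]),(4,[0,0,1.]),(3,[1.,0,0]),(5,[1.,0,0]),(6,[0,0,1.])):B.append(r[i].apply(v))
    return np.stack(B,-1)
def fk(q,m):
    s,c,L=m;return basis(q,s,c)@L,rots(q,s,c)[-1]
if __name__=='__main__':
    best=[]
    for sg in itertools.product([1,-1],repeat=6):
        s=np.array([sg[0],1,*sg[1:]])
        for c0 in itertools.product([0,np.pi],[0,np.pi],[-1.57,1.57,0,np.pi]):
            def f(x):
                c=np.array([0,0,0,c0[0],0,c0[1],c0[2]])+x;return (rots(Q,s,c)[-1].inv()*O).as_rotvec().ravel()
            x=least_squares(f,np.zeros(7),max_nfev=8);best.append((x.cost,s,np.array([0,0,0,c0[0],0,c0[1],c0[2]])+x.x))
    best.sort(key=lambda b:b[0])
    for b in best[:8]:
        B=basis(Q,b[1],b[2]);L,res,_,_=np.linalg.lstsq(B.reshape(-1,B.shape[-1]),P.ravel(),rcond=None)
        print(round(b[0],5),b[1],b[2].round(2),L.round(4),np.abs(B@L-P).max().round(4))
    b=min(best[:8],key=lambda b:np.abs((lambda B:B@np.linalg.lstsq(B.reshape(-1,7),P.ravel(),rcond=None)[0]-P)(basis(Q,b[1],b[2]))).max())
    B=basis(Q,b[1],b[2]);L=np.linalg.lstsq(B.reshape(-1,7),P.ravel(),rcond=None)[0];np.savez('model.npz',s=b[1],c=b[2],L=L)
E
time timeout 300 python3 fk.py
python3 - <<'E'
from h import *
C={n:dict(np.load(n+'.npz')) for n in('scene','side','wrist')}
w=C['wrist'];K=w['camera_matrix']
for u,v in((285,155),(228,220),(258,185),(245,203)):print('wrist px',pt(w,round(u*1.28),round(v*1.28)).round(4))
W=lambda h,x,y:('wrist',h,x*1.28,y*1.28)
S=lambda h,x,y:('side',h,130+(x-400)*.3,150+y*.3)
o,d=fitpose(C,[W(.005,284,153),W(.16,228,219),W(.131,236,210),S(.002,632,240),S(None,590,213)],[.63,-.1,.02,.6,-.6])
P=np.vstack([cloud(C[n]) for n in('side','wrist')])
h=(P-o)@d;e=P-o-h[:,None]*d;k=(h>.03)&(h<.122)&(np.linalg.norm(e,axis=1)<.02)&(P[:,2]>.016)
def f(x):
    oo=o+x[:3];dd=d+np.array([0,x[3],x[4]]);dd/=np.linalg.norm(dd);h=(P[k]-oo)@dd
    return np.r_[np.linalg.norm(P[k]-oo-h[:,None]*dd,axis=1)-.009,x[:3]@dd]
s=least_squares(f,np.zeros(5),loss='soft_l1',f_scale=.002);oo=o+s.x[:3];dd=d+np.array([0,*s.x[3:]]);dd/=np.linalg.norm(dd)
print(k.sum(),np.abs(s.fun).mean(),'foot',oo,'d',dd,'az',np.degrees(np.arctan2(dd[1],dd[0])),'tip',oo+.16*dd)
E
```

```text
0.00022 [-1  1  1  1  1  1 -1] [ 0.   -3.14  0.    0.    0.    3.14  1.57] [ 0.23   -0.5997  0.0061 -0.385   0.0018  0.0128  0.3958] 0.0264
0.00022 [-1  1 -1  1  1  1 -1] [ 0.    0.   -0.    3.14  0.    3.14  1.57] [ 0.23    0.5997 -0.0061 -0.385   0.0018  0.0128  0.3958] 0.0264
0.00022 [-1  1 -1  1 -1  1 -1] [ 0.    0.   -0.    0.   -0.   -0.    1.57] [ 0.23    0.5997 -0.0061  0.385  -0.0018  0.0128  0.3958] 0.0264
0.00022 [-1  1 -1  1  1  1 -1] [ 0.    0.   -0.    3.14  0.    3.14 -4.71] [ 0.23    0.5997 -0.0061 -0.385   0.0018  0.0128  0.3958] 0.0264
0.00022 [-1  1 -1  1 -1  1 -1] [ 0.    0.   -0.    0.   -0.   -0.    1.57] [ 0.23    0.5997 -0.0061  0.385  -0.0018  0.0128  0.3958] 0.0264
0.00022 [-1  1 -1  1 -1  1 -1] [ 0.    0.   -0.    0.   -0.   -0.   -4.71] [ 0.23    0.5997 -0.0061  0.385  -0.0018  0.0128  0.3958] 0.0264
0.00022 [-1  1 -1  1 -1 -1 -1] [ 0.    0.   -0.    0.    3.14  0.   -1.57] [ 0.23    0.5997 -0.0061  0.385  -0.0018 -0.0128  0.3958] 0.0264
0.00022 [-1  1 -1  1  1  1 -1] [ 0.    0.   -0.   -3.14  0.    3.14  1.57] [ 0.23    0.5997 -0.0061 -0.385   0.0018  0.0128  0.3958] 0.0264
wrist px [ 0.6112 -0.0461  0.0421]
wrist px [ 0.7173 -0.1465 -0.0016]
wrist px [ 0.6563 -0.0919  0.0264]
wrist px [ 0.6843 -0.1157  0.0216]
foot [ 0.6048 -0.0322  0.0163] d [ 0.642 -0.76   0.1  ] tilt 84.3 rms 2.32 [ 1.3 -2.  -3.2  4.2  1.3 -1.8  0.4  3.1 -0.4]
1157 0.0006154639219538018 foot [ 0.60304462 -0.0351094   0.02568697] d [ 0.67365244 -0.73189861 -0.10255159] az -47.37298488236021 tip [ 0.71082901 -0.15221318  0.00927871]
real	0m40.907s
user	0m40.688s
sys	0m0.131s
```

The arm turns out to be a clean roll-pitch chain. I'll refine the offsets, then simulate the plan: vertical pick near the foot (the box is close by), lay the spindle in the open, regrasp it tilted toward the tip, and place.

```bash
cat > ik.py <<'E'
import numpy as np
from fk import *
from h import Rt
s=np.array([-1,1,-1,1,-1,1,-1.]);c=np.array([0,0,0,0,0,0,np.pi/2])
def B2(q):
    r=rots(q,s,c);n=len(np.atleast_2d(q));E=np.eye(3);B=[np.tile(E[2],(n,1))]
    for i in(0,2,4,6):
        for a in ((0,1) if i==0 else (1,0,2) if i!=6 else (2,0,1)):B.append(r[i].apply(E[a]))
    B.append(r[3].apply(E[0]));B.append(r[5].apply(E[0]))
    return np.stack(B,-1)
A=B2(Q).reshape(-1,14)
L=np.linalg.solve(A.T@A+1e-5*np.eye(14),A.T@P.ravel())
def FK(q):return (B2(q)@L)[0],rots(q,s,c)[-1][0]
lo=np.array([-3.08,-.24,-1.43,0,-1.52,.17,-2.89]);hi=np.array([3.08,2.05,1.35,2.5,4.66,1.96,2.89])
def step(q,p,r,w=.01):
    f=lambda x:np.r_[(FK(x)[0]-p)*10,(FK(x)[1].inv()*r).as_rotvec()*2,(x-q)*w,(x-(lo+hi)/2)/(hi-lo)*w*.5]
    x=least_squares(f,np.clip(q,lo+1e-6,hi-1e-6),bounds=(lo,hi),max_nfev=40).x
    return x,np.linalg.norm(FK(x)[0]-p),np.degrees(np.linalg.norm((FK(x)[1].inv()*r).as_rotvec()))
def path(q,wps,n=8,verbose=True):
    p,r=FK(q)
    for (p2,r2) in wps:
        w=(r.inv()*r2).as_rotvec()
        for i in range(1,n+1):q,e,a=step(q,p+(np.array(p2)-p)*i/n,r*R.from_rotvec(w*i/n))
        if verbose:print(np.round(p2,3),'err mm %.1f deg %.1f'%(e*1e3,a),q.round(2))
        p,r=np.array(p2),r2
    return q
E
python3 - <<'E'
from ik import *
print(L.round(4),np.abs(B2(Q)@L-P).max(0))
q0=np.array([.15,.74,.17,1.15,-.07,1.58,1.74])
ee=lambda G,r:np.array(G)+.044*r.as_matrix()[:,2]
r=Rt(0,-47.4);
q=path(q0,[(ee([.634,-.069,.10],r),r),(ee([.634,-.069,.02],r),r),(ee([.634,-.069,.10],r),r),(ee([.62,-.17,.10],r),r),(ee([.62,-.17,.02],r),r),(ee([.62,-.17,.14],r),r)])
for A0 in(-47.4,):
  for t in(25,35):
    r2=Rt(-t,A0);G=np.array([.62,-.17,.02])+.055*np.array([.67,-.73,0])
    print('regrasp',t);q2=path(q,[(ee(G+[0,0,.1],r2),r2),(ee(G,r2),r2),(ee(G+[0,0,.2],r2),r2)])
    T=90-t
    for Af in(-47,-80,-100,-120,120,100,140):
        r3=Rt(-T,Af);rm=Rt(-(T+t)/2,(A0+Af)/2)
        print(' final az',Af);path(q2,[(ee([.46,-.02,.25],rm),rm),(ee([.461,.091,.20],r3),r3),(ee([.461,.091,.116],r3),r3)],n=12)
E
```

```text
[ 2.431e-01  1.900e-03 -5.100e-03 -1.610e-02 -2.800e-03  5.770e-01
 -2.400e-03  3.000e-04  3.821e-01  3.852e-01  1.000e-04 -1.100e-03
 -6.000e-04 -9.000e-04] [0.0039803  0.00223137 0.0021079 ]
[ 0.634 -0.069  0.056] err mm 0.0 deg 0.0 [-0.09  0.68  0.26  1.65 -0.22  0.84  1.02]
[ 0.634 -0.069 -0.024] err mm 0.0 deg 0.0 [-0.03  0.78  0.17  1.71 -0.19  0.68  0.99]
[ 0.634 -0.069  0.056] err mm 0.0 deg 0.0 [-0.01  0.67  0.14  1.65 -0.12  0.83  0.92]
[ 0.62  -0.17   0.056] err mm 0.0 deg 0.0 [ 0.18  0.67  0.08  1.63 -0.07  0.84  1.03]
[ 0.62  -0.17  -0.024] err mm 0.0 deg 0.0 [ 0.22  0.77  0.02  1.69 -0.02  0.68  0.99]
[ 0.62  -0.17   0.096] err mm 0.0 deg 0.0 [ 0.24  0.63 -0.02  1.59  0.01  0.92  0.96]
regrasp 25
[ 0.644 -0.196  0.08 ] err mm 0.0 deg 0.0 [ 0.42  0.95 -0.14  1.04 -0.09  1.55  1.08]
[ 0.644 -0.196 -0.02 ] err mm 0.0 deg 0.0 [ 0.44  1.04 -0.17  1.11 -0.06  1.38  1.09]
[ 0.644 -0.196  0.18 ] err mm 0.0 deg 0.0 [ 0.44  0.88 -0.2   0.91 -0.07  1.74  1.03]
 final az -47
[0.439 0.003 0.219] err mm 0.0 deg 0.0 [ 0.45  0.65 -0.32  1.54 -0.28  1.61  0.96]
[0.434 0.12  0.181] err m
[... 3150 characters left out ...]
9]
[0.479 0.06  0.175] err mm 0.0 deg 0.0 [-0.56  0.56 -0.43  2.16  1.08  1.36  1.92]
[0.479 0.06  0.091] err mm 0.0 deg 0.0 [-0.64  0.72 -0.32  2.21  1.16  1.24  1.73]
 final az 100
[ 0.432 -0.034  0.219] err mm 0.0 deg 0.0 [-0.01  0.68 -0.28  1.47  0.29  1.8   1.68]
[0.467 0.056 0.175] err mm 0.0 deg 0.0 [-0.5   0.65 -0.43  1.93  0.87  1.54  1.9 ]
[0.467 0.056 0.091] err mm 0.0 deg 0.0 [-0.57  0.78 -0.31  1.97  0.9   1.38  1.79]
 final az 140
[ 0.439 -0.042  0.219] err mm 0.0 deg 0.0 [-0.16  0.62 -0.2   1.58  0.42  1.69  1.9 ]
[0.489 0.068 0.175] err mm 0.0 deg 0.0 [-0.58  0.48 -0.44  2.39  1.35  1.2   1.88]
[0.489 0.068 0.091] err mm 0.0 deg 0.0 [-0.66  0.69 -0.34  2.46  1.51  1.18  1.58]
```

The model says every stage is reachable with margin. Stage 1: a vertical pick with partly open jaws at about 48 mm from the foot, keeping clear of the box.

```bash
python3 - <<'E'
from h import *
plan([.635,-.070,.10],Rt(0,-47.4),n=10)
E
```

```text
t 13.37 dist 0.1374 ang 43.7 n 10
[-0.37, 1.07, 0.77] [-0.011, -0.032, 0.069]
[-0.28, 1.09, 0.79] [-0.011, -0.032, 0.069]
[-0.18, 1.09, 0.81] [-0.011, -0.032, 0.069]
[-0.07, 1.09, 0.83] [-0.011, -0.032, 0.069]
[0.03, 1.09, 0.84] [-0.011, -0.032, 0.069]
[0.13, 1.07, 0.85] [-0.011, -0.032, 0.069]
[0.23, 1.05, 0.86] [-0.011, -0.032, 0.069]
[0.33, 1.02, 0.86] [-0.011, -0.032, 0.069]
[0.42, 0.99, 0.86] [-0.011, -0.032, 0.069]
[0.51, 0.95, 0.85] [-0.011, -0.032, 0.069]
```

```bash
python3 -m handwheel '[[-0.4,1.1,0.8,-0.011,-0.032,0.069,0.1],[-0.3,1.1,0.8,-0.011,-0.032,0.069,0.1],[-0.2,1.1,0.8,-0.011,-0.032,0.069,0.1],[-0.1,1.1,0.8,-0.011,-0.032,0.069,0.1],[0,1.1,0.8,-0.011,-0.032,0.069,0.1],[0.1,1.1,0.9,-0.011,-0.032,0.069,0.1],[0.2,1.1,0.9,-0.011,-0.032,0.069,0.1],[0.3,1,0.9,-0.011,-0.032,0.069,0.1],[0.4,1,0.9,-0.011,-0.032,0.069,0.1],[0.5,1,0.9,-0.011,-0.032,0.069,0.1],[0,0,0,0,0,0,0.1]]'
python3 - <<'E'
from h import *
plan([.635,-.070,-.012],Rt(0,-47.4),n=5)
w=shot('wrist');K=w['camera_matrix']
b=bot.observe();q=np.array(b['tcp_rot']);r=R.from_quat(q[[1,2,3,0]]);L=r.inv().apply(cloud(w)-b['ee_pos'])
for s in(-1,1):
    k=(abs(L[:,0])<.015)&(s*L[:,1]>.008)&(s*L[:,1]<.06)&(L[:,2]>-.09)&(L[:,2]<.0);print('finger',s,k.sum(),np.percentile(L[k],[2,98],axis=0).round(4).tolist() if k.any() else '')
# spindle re-fit from current wrist depth
P=cloud(w);o=np.array([.603,-.0351,.0257]);d=np.array([.6737,-.7319,-.1026])
h=(P-o)@d;e=np.linalg.norm(P-o-h[:,None]*d,axis=1);k=(h>.03)&(h<.12)&(e<.02)&(P[:,2]>.016)
print(k.sum(),e[k].mean(),np.percentile(e[k],[5,50,95]))
k=(P[:,0]>.6)&(P[:,1]>-.12)&(P[:,1]<.0)&(P[:,2]>.045)&(P[:,2]<.065);print('box xmin',[(round(y,2),P[k&(abs(P[:,1]-y)<.01)][:,0].min().round(3) if (k&(abs(P[:,1]-y)<.01)).any() else None) for y in(-.11,-.09,-.07,-.05,-.03)])
E
```

```text
time_s: 14.28
ee_pos: [0.6375, -0.0646, 0.0918]
tcp_rot: [-0.002, 0.403, 0.915, -0.0]
wrist_force: [-0.7, 1.0, -0.7]
width: 0.552
t 14.28 dist 0.104 ang 0.3 n 5
[-0.05, -0.11, 2.08] [-0.0, -0.001, -0.001]
[-0.05, -0.11, 2.08] [-0.0, -0.001, -0.001]
[-0.05, -0.11, 2.08] [-0.0, -0.001, -0.001]
[-0.05, -0.11, 2.08] [-0.0, -0.001, -0.001]
[-0.05, -0.11, 2.08] [-0.0, -0.001, -0.001]
finger -1 5984 [[-0.0089, -0.0547, -0.0893], [0.0143, -0.0223, -0.0331]]
finger 1 6012 [[-0.0091, 0.0244, -0.0893], [0.0143, 0.057, -0.0332]]
1498 0.009077718922599998 [0.00821089 0.00901193 0.00988546]
box xmin [(-0.11, np.float64(0.688)), (-0.09, np.float64(0.684)), (-0.07, np.float64(0.684)), (-0.05, np.float64(0.686)), (-0.03, np.float64(0.692))]
```

```bash
python3 -m handwheel '[[-0.2,-0.5,2.2,0,0,0,0.1],[0,0,2.2,0,0,0,0.1],[0,0,2.2,0,0,0,0.1],[0,0,2.1,0,0,0,0.1],[0,0,1.9,0,0,0,0.1],[0,0,0,0,0,0,0.1],[0,0,0,0,0,0,-1],[0,0,0,0,0,0,-1],[0,0,0,0,0,0,-1],[0,0,0,0,0,0,-1],[0,0,0,0,0,0,-1],[0,0,0,0,0,0,-1]]' 40
python3 -m handwheel '[[0,0,0,0,0,0,-1],[0,0,0,0,0,0,-1]]'
```

```text
time_s: 15.33
ee_pos: [0.6367, -0.0751, -0.0095]
tcp_rot: [0.002, 0.404, 0.915, -0.0]
wrist_force: [1.2, -1.0, 3.3]
width: 0.187
time_s: 15.5
ee_pos: [0.6367, -0.075, -0.0096]
tcp_rot: [0.002, 0.404, 0.915, 0.0]
wrist_force: [1.6, -1.1, 5.4]
width: 0.19
```

Good grip, with a width of about 16 to 18 mm. Now I'll lift, shift 100 mm toward −y along the rack base's back edge, and lay it down the same way, clear of the box.

```bash
python3 -m handwheel '[[0,0,-1,0,0,0,-1],[0,0,-1.5,0,0,0,-1],[0,0,-1.5,0,0,0,-1],[-1.6,-1.3,0,0,0,0,-1],[-1.6,-1.3,0,0,0,0,-1],[-1.6,-1.3,0,0,0,0,-1],[-1.6,-1.3,0,0,0,0,-1],[-1.6,-1.3,0,0,0,0,-1],[0,0,0,0,0,0,-1]]' 50
python3 - <<'E'
from h import *
plan([.640,-.175,-.008],Rt(0,-47.4),n=4)
b=bot.observe();w=shot('wrist');a=shot('side')
P=np.vstack([cloud(w),cloud(a)]);sh=np.array(b['ee_pos'])-[.6367,-.075,-.0096];print(sh)
o=np.array([.603,-.0351,.0257])+sh;d=np.array([.6737,-.7319,-.1026])
h=(P-o)@d;e=np.linalg.norm(P-o-h[:,None]*d,axis=1);k=(h>.065)&(h<.12)&(e<.02);print(k.sum(),np.percentile(e[k],[5,50,95]))
E
```

```text
time_s: 16.25
ee_pos: [0.6396, -0.1835, 0.0296]
tcp_rot: [0.0, 0.407, 0.914, -0.002]
wrist_force: [-0.1, -1.8, -1.8]
width: 0.184
t 16.25 dist 0.0386 ang 0.7 n 4
[0.15, 0.15, 0.94] [-0.001, 0.001, -0.003]
[0.15, 0.15, 0.94] [-0.001, 0.001, -0.003]
[0.15, 0.15, 0.94] [-0.001, 0.001, -0.003]
[0.15, 0.15, 0.94] [-0.001, 0.001, -0.003]
[ 0.0029381  -0.1085281   0.03922754]
1691 [0.00645431 0.00901557 0.01129053]
```

```bash
python3 -m handwheel '[[0.3,0.3,1.2,0,0,0,-1],[0.2,0.2,1.2,0,0,0,-1],[0,0,0.8,0,0,0,-1],[0,0,0.3,0,0,0,-1],[0,0,0.3,0,0,0,-1],[0,0,0,0,0,0,-1]]'
python3 -m handwheel '[[0,0,0,0,0,0,-0.3],[0,0,0,0,0,0,0.1],[0,0,0,0,0,0,0.1],[0,0,0,0,0,0,0.1],[0,0,-1,0,0,0,0.1],[0,0,-2.5,0,0,0,0.1],[0,0,-2.5,0,0,0,0.1],[0,0,-2.5,0,0,0,0.1],[0,0,-2.5,0,0,0,0.1],[0,0,0,0,0,0,0.1]]'
cat >> h.py <<'E'
def refine(names,o,d,lo=.03,hi=.122,rad=.025,zmin=.012):
    P=np.vstack([cloud(shot(n)) for n in names]);o=np.array(o);d=np.array(d)
    for rd in(rad,.016):
        h=(P-o)@d;e=np.linalg.norm(P-o-h[:,None]*d,axis=1);k=(h>lo)&(h<hi)&(e<rd)&(P[:,2]>zmin)
        B=np.linalg.svd(d[None])[2][1:]
        def f(x):
            oo=o+x[:2]@B;dd=d+x[2:]@B;dd=dd/np.linalg.norm(dd);h=(P[k]-oo)@dd
            return np.linalg.norm(P[k]-oo-h[:,None]*dd,axis=1)-.009
        s=least_squares(f,np.zeros(4),loss='soft_l1',f_scale=.002);o=o+s.x[:2]@B;d=d+s.x[2:]@B;d/=np.linalg.norm(d)
    h=(P-o)@d;e=np.linalg.norm(P-o-h[:,None]*d,axis=1)
    print(k.sum(),'res',np.abs(s.fun).mean().round(4),'foot',o.round(4),'d',d.round(4))
    # radius profile along axis: find collar/foot
    for a in np.arange(-.01,.17,.01):
        m=(h>=a)&(h<a+.01)&(e<.022)&(P[:,2]>zmin);print('%.3f:%d/%.1f'%(a,m.sum(),1e3*np.percentile(e[m],90) if m.any() else 0),end=' ')
    print();return o,d
E
python3 - <<'E'
from h import *
o,d=refine(['wrist'],np.array([.603,-.0351,.0257])+[.003,-.1,0],[.6737,-.7319,-.1026]);print(np.degrees(np.arctan2(d[1],d[0])))
E
```

```text
time_s: 16.85
ee_pos: [0.6413, -0.1695, -0.0091]
tcp_rot: [-0.0, 0.404, 0.915, -0.0]
wrist_force: [-0.3, -0.3, -1.6]
width: 0.18
time_s: 17.68
ee_pos: [0.6446, -0.1719, 0.108]
tcp_rot: [0.005, 0.405, 0.915, 0.0]
wrist_force: [0.8, -1.3, 0.5]
width: 0.55
1429 res 0.0004 foot [ 0.6097 -0.1317  0.0254] d [ 0.6699 -0.7356 -0.1011]
-0.010:257/16.9 0.000:451/18.5 0.010:267/17.3 0.020:181/11.7 0.030:187/9.8 0.040:182/9.5 0.050:168/9.5 0.060:164/9.7 0.070:155/9.6 0.080:147/9.6 0.090:139/9.5 0.100:137/9.7 0.110:127/9.6 0.120:226/13.1 0.130:130/13.6 0.140:32/6.9 0.150:22/5.1 0.160:0/0.0 
-47.67734850637655
```

Laid down cleanly. The fit residual is 0.4 mm and the collar shows at 122 to 138 mm as it should. Now I'll regrasp at 92 mm, tilted 28° toward the tip.

```bash
python3 - <<'E'
from h import *
r=Rt(-28,-47.7);z=r.as_matrix()[:,2];G=np.array([.6713,-.1994,.0161]);p=G-.05*z;plan(p,r,n=6);print(p,G+.032*z)
E
```

```text
t 17.73 dist 0.0774 ang 28.4 n 6
[-1.04, 0.02, 0.76] [0.001, 0.083, 0.0]
[-1.1, 0.02, 0.67] [0.001, 0.083, 0.0]
[-1.15, 0.03, 0.58] [0.001, 0.083, 0.0]
[-1.2, 0.03, 0.48] [0.001, 0.083, 0.0]
[-1.23, 0.03, 0.38] [0.001, 0.083, 0.0]
[-1.26, 0.03, 0.28] [0.001, 0.083, 0.0]
[ 0.68709801 -0.21676179  0.06024738] [ 0.66118927 -0.18828846 -0.01215432]
```

```bash
python3 -m handwheel '[[-1,0,0.8,0,0.083,0,0.1],[-1.1,0,0.7,0,0.083,0,0.1],[-1.1,0,0.6,0,0.083,0,0.1],[-1.2,0,0.5,0,0.083,0,0.1],[-1.2,0,0.4,0,0.083,0,0.1],[-1.3,0,0.3,0,0.083,0,0.1],[0,0,0,0,0,0,0.1]]'
python3 - <<'E'
from h import *
print(bot.observe()['joint_positions'].round(2))
r=Rt(-28,-47.7);z=r.as_matrix()[:,2];G=np.array([.6713,-.1994,.0161]);plan(G+.032*z,r,n=1)
E
```

```text
time_s: 18.32
ee_pos: [0.6797, -0.2192, 0.0413]
tcp_rot: [-0.234, 0.394, 0.883, 0.099]
wrist_force: [-1.0, -0.5, -5.6]
width: 0.551
[ 0.33  1.13  0.2   0.77 -0.36  1.74  1.22]
t 18.32 dist 0.0644 ang 1.6 n 1
[0.45, 0.75, 6.38] [-0.006, -0.025, -0.008]
```

```bash
python3 -m handwheel '[[0.4,0.7,0.6,0,-0.025,0,0.1],[0,0,0,0,0,0,0.1],[0,0,1.4,0,0,0,0.1],[0,0,1.4,0,0,0,0.1],[0,0,1.4,0,0,0,0.1],[0,0,0,0,0,0,0.1]]'
python3 - <<'E'
from h import *
r=Rt(-28,-47.7);z=r.as_matrix()[:,2];G=np.array([.6713,-.1994,.0161]);plan(G+.032*z,r,n=1)
o,d=refine(['wrist'],[ 0.6097,-0.1317,0.0254],[ 0.6699,-0.7356,-0.1011],hi=.075)
E
```

```text
time_s: 18.82
ee_pos: [0.6697, -0.19, 0.0133]
tcp_rot: [-0.215, 0.392, 0.889, 0.095]
wrist_force: [-0.1, 0.6, -0.1]
width: 0.544
t 18.82 dist 0.0269 ang 0.8 n 1
[-0.54, -0.51, 2.58] [-0.001, 0.014, 0.001]
1799 res 0.0004 foot [ 0.6096 -0.1317  0.0251] d [ 0.6711 -0.7347 -0.0994]
-0.010:16/17.7 0.000:826/18.6 0.010:860/17.3 0.020:501/11.8 0.030:395/9.7 0.040:400/9.7 0.050:393/9.6 0.060:410/9.6 0.070:400/9.6 0.080:422/9.6 0.090:428/9.6 0.100:426/9.6 0.110:427/9.6 0.120:650/13.2 0.130:525/13.4 0.140:211/7.5 0.150:65/4.9 0.160:0/0.0
```

Spindle undisturbed. I'll make the final approach and close.

```bash
python3 -m handwheel '[[-0.3,-0.5,0.8,0,0.014,0,0.1],[-0.2,0,0.8,0,0,0,0.1],[0,0,0.8,0,0,0,0.1],[0,0,0.1,0,0,0,0.1],[0,0,0,0,0,0,0.1]]'
python3 - <<'E'
from h import *
r=Rt(-28,-47.7);z=r.as_matrix()[:,2];G=np.array([.6713,-.1994,.0161]);plan(G+.032*z,r,n=1)
E
```

```text
time_s: 19.28
ee_pos: [0.662, -0.1898, -0.0116]
tcp_rot: [-0.221, 0.392, 0.888, 0.097]
wrist_force: [-0.6, 0.1, 0.7]
width: 0.55
t 19.28 dist 0.0018 ang 0.1 n 1
[0.12, 0.04, 0.13] [-0.0, 0.001, -0.0]
```

```bash
python3 -m handwheel '[[0.1,0,0.1,0,0,0,-1],[0,0,0,0,0,0,-1],[0,0,0,0,0,0,-1],[0,0,0,0,0,0,-1],[0,0,0,0,0,0,-1],[0,0,0,0,0,0,-1],[0,0,0,0,0,0,-1]]' 45
python3 -m handwheel '[[0.4,0,-0.9,0,0,0,-1],[0.4,0,-0.9,0,0,0,-1],[0.4,0,-0.9,0,0,0,-1],[0,0,0,0,0,0,-1]]'
python3 - <<'E'
from h import *
b=bot.observe();sh=np.array(b['ee_pos'])-[.661,-.1885,-.0125]
o,d=refine(['wrist','side'],np.array([.6096,-.1317,.0251])+sh,[ 0.6711,-0.7347,-0.0994],hi=.075)
q=np.array(b['tcp_rot']);r=R.from_quat(q[[1,2,3,0]]);print('foot in tool',r.inv().apply(o-b['ee_pos']),'d in tool',r.inv().apply(d))
E
```

```text
time_s: 19.87
ee_pos: [0.662, -0.1892, -0.0108]
tcp_rot: [-0.22, 0.392, 0.888, 0.097]
wrist_force: [1.9, -1.2, 2.7]
width: 0.191
time_s: 20.2
ee_pos: [0.6642, -0.1917, 0.021]
tcp_rot: [-0.218, 0.393, 0.888, 0.097]
wrist_force: [-0.1, 0.0, -1.3]
width: 0.191
2551 res 0.0004 foot [ 0.6124 -0.135   0.0558] d [ 0.6679 -0.7388 -0.0904]
-0.010:258/18.1 0.000:1148/18.4 0.010:1127/16.6 0.020:642/11.0 0.030:555/9.7 0.040:563/9.7 0.050:561/9.7 0.060:577/9.6 0.070:595/9.7 0.080:1192/20.4 0.090:625/16.3 0.100:607/10.1 0.110:593/9.7 0.120:947/13.4 0.130:354/13.7 0.140:1/3.0 0.150:2/4.5 0.160:0/0.0 
foot in tool [ 0.08427047 -0.00010824  0.00480038] d in tool [-0.92416897 -0.00327155 -0.3819699 ]
```

Firm hold; d sits 67.5° from −z. I'll carry it over the rack in two legs and rotate it upright.

```bash
python3 - <<'E'
from h import *
from ik import path
qj=lambda r:r.as_quat()[[3,0,1,2]]
b=bot.observe();r0=R.from_quat(np.array(b['tcp_rot'])[[1,2,3,0]])
p1=np.array([.655,-.185,.19]);r1=Rt(-28,-49);plan(p1,r1,n=7)
p2=np.array([.47,-.02,.29]);r2=Rt(-47,-70);plan(p2,r2,n=12,s=dict(ee_pos=p1,tcp_rot=qj(r1),time_s=0))
f=np.array([.0843,0,.0048]);r3=Rt(-67.5,-95);p3=np.array([.461,.091,.045])-r3.apply(f);print(p3)
path(np.array(b['joint_positions']),[(p1,r1),(p2,r2),(p3,r3)],n=12)
E
```

```text
t 20.3 dist 0.1714 ang 1.3 n 7
[1.27, -0.03, -2.09] [-0.001, 0.001, 0.003]
[1.27, -0.03, -2.09] [-0.001, 0.001, 0.003]
[1.27, -0.03, -2.09] [-0.001, 0.001, 0.003]
[1.27, -0.03, -2.09] [-0.001, 0.001, 0.003]
[1.27, -0.03, -2.09] [-0.001, 0.001, 0.003]
[1.27, -0.03, -2.09] [-0.001, 0.001, 0.003]
[1.27, -0.03, -2.09] [-0.001, 0.001, 0.003]
t 0.0 dist 0.2673 ang 28.2 n 12
[2.2, -0.26, 0.23] [-0.019, 0.027, 0.024]
[2.19, -0.32, 0.28] [-0.019, 0.027, 0.024]
[2.17, -0.38, 0.33] [-0.019, 0.027, 0.024]
[2.15, -0.44, 0.39] [-0.019, 0.027, 0.024]
[2.13, -0.5, 0.43] [-0.019, 0.027, 0.024]
[2.1, -0.56, 0.48] [-0.019, 0.027, 0.024]
[2.07, -0.62, 0.53] [-0.019, 0.027, 0.024]
[2.04, -0.68, 0.57] [-0.019, 0.027, 0.024]
[2.01, -0.74, 0.62] [-0.019, 0.027, 0.024]
[1.97, -0.8, 0.66] [-0.019, 0.027, 0.024]
[1.93, -0.86, 0.69] [-0.019, 0.027, 0.024]
[1.89, -0.92, 0.73] [-0.019, 0.027, 0.024]
[ 0.45780183  0.0544448  -0.03104616]
[ 0.655 -0.185  0.19 ] err mm 0.0 deg 0.0 [ 0.35  0.92  0.06  0.81 -0.27  1.84  1.09]
[ 0.47 -0.02  0.29] err mm 0.0 deg 0.0 [ 0.47  0.55 -0.07  1.53 -0.53  1.68  0.86]
[ 0.458  0.054 -0.031] err mm 0.0 deg 0.0 [ 0.72  1.12 -0.23  2.01 -0.97  1.01  1.43]
```

The sign check caught it: bringing the tip up needs Rt(+67.5), with the body at +y, which is the pose I proved earlier. I'll re-plan.

```bash
python3 - <<'E'
from h import *
from ik import path
qj=lambda r:r.as_quat()[[3,0,1,2]]
b=bot.observe()
p1=np.array([.64,-.18,.16]);r1=Rt(-20,-49);plan(p1,r1,n=6)
p2=np.array([.50,-.03,.25]);r2=Rt(22,-54);plan(p2,r2,n=11,s=dict(ee_pos=p1,tcp_rot=qj(r1),time_s=0))
f=np.array([.0843,0,.0048])
for Af in(-50,-60,-70,-80):
  r3=Rt(67.5,Af);p3=np.array([.461,.091,.045])-r3.apply(f);print(p3);path(np.array(b['joint_positions']),[(p1,r1),(p2,r2),(p3+[0,0,.05],r3),(p3-[0,0,.03],r3)],n=12)
E
```

```text
t 20.3 dist 0.1434 ang 7.9 n 6
[1.45, -0.16, -1.89] [-0.001, -0.023, 0.003]
[1.41, -0.16, -1.93] [-0.001, -0.023, 0.003]
[1.36, -0.17, -1.96] [-0.001, -0.023, 0.003]
[1.32, -0.17, -1.99] [-0.001, -0.023, 0.003]
[1.27, -0.17, -2.02] [-0.001, -0.023, 0.003]
[1.22, -0.17, -2.05] [-0.001, -0.023, 0.003]
t 0.0 dist 0.2241 ang 42.3 n 11
[2.03, -0.07, -0.13] [0.0, -0.067, 0.008]
[2.02, -0.08, -0.27] [0.0, -0.067, 0.008]
[1.99, -0.1, -0.4] [0.0, -0.067, 0.008]
[1.96, -0.11, -0.53] [0.0, -0.067, 0.008]
[1.92, -0.13, -0.66] [0.0, -0.067, 0.008]
[1.87, -0.15, -0.79] [0.0, -0.067, 0.008]
[1.82, -0.16, -0.91] [0.0, -0.067, 0.008]
[1.75, -0.18, -1.03] [0.0, -0.067, 0.008]
[1.68, -0.19, -1.14] [0.0, -0.067, 0.008]
[1.59, -0.2, -1.25] [0.0, -0.067, 0.008]
[1.51, -0.22, -1.36] [0.0, -0.067, 0.008]
[0.47888595 0.06968436 0.12471993]
[ 0.64 -0.18  0.16] err mm 0.0 deg 0.0 [ 0.29  0.81  0.1   1.09 -0.23  1.56  1.13]
[ 0.5  -0.03  0.25] err mm 0.0 deg 0.0 [-0.39  0.18  0.15  1.96  0.42  0.9   0.14]
[0.479 0.07  0.175] err mm 0.0 deg 0.0 [-1.06  0.67  0.11  2.3   1.21  1.17 -1.37]
[0.479 0.07  0.095] err 
[... 459 characters left out ...]
]
[ 0.64 -0.18  0.16] err mm 0.0 deg 0.0 [ 0.29  0.81  0.1   1.09 -0.23  1.56  1.13]
[ 0.5  -0.03  0.25] err mm 0.0 deg 0.0 [-0.39  0.18  0.15  1.96  0.42  0.9   0.14]
[0.471 0.065 0.175] err mm 0.0 deg 0.0 [-1.02  0.74  0.2   2.03  0.88  1.29 -1.16]
[0.471 0.065 0.095] err mm 0.0 deg 0.0 [-1.01  0.89  0.18  2.04  0.9   1.19 -1.29]
[0.46583186 0.06359714 0.12471993]
[ 0.64 -0.18  0.16] err mm 0.0 deg 0.0 [ 0.29  0.81  0.1   1.09 -0.23  1.56  1.13]
[ 0.5  -0.03  0.25] err mm 0.0 deg 0.0 [-0.39  0.18  0.15  1.96  0.42  0.9   0.14]
[0.466 0.064 0.175] err mm 0.0 deg 0.0 [-0.99  0.78  0.24  1.9   0.75  1.38 -1.09]
[0.466 0.064 0.095] err mm 0.0 deg 0.0 [-0.98  0.92  0.23  1.91  0.75  1.27 -1.19]
```

```bash
python3 -m handwheel '[[1.4,-0.2,-1.9,0,-0.023,0.003,-1],[1.4,-0.2,-1.9,0,-0.023,0.003,-1],[1.4,-0.2,-2,0,-0.023,0.003,-1],[1.3,-0.2,-2,0,-0.023,0.003,-1],[1.3,-0.2,-2,0,-0.023,0.003,-1],[1.2,-0.2,-2,0,-0.023,0.003,-1],[0.7,0,-1.9,0,0,0,-1],[0.7,0,-1.9,0,0,0,-1],[0,0,0,0,0,0,-1]]'
python3 - <<'E'
from h import *
b=bot.observe();print(b['joint_positions'].round(2))
plan([.50,-.03,.25],Rt(22,-56),n=12)
E
```

```text
time_s: 21.05
ee_pos: [0.6398, -0.1809, 0.2037]
tcp_rot: [-0.156, 0.406, 0.898, 0.068]
wrist_force: [-0.7, -0.9, -1.3]
width: 0.188
[ 0.23  0.79  0.25  1.03 -0.31  1.66  1.18]
t 21.05 dist 0.2108 ang 42.2 n 12
[1.74, -0.04, 0.21] [-0.0, -0.06, 0.011]
[1.75, -0.06, 0.11] [-0.0, -0.06, 0.011]
[1.75, -0.08, 0.0] [-0.0, -0.06, 0.011]
[1.75, -0.1, -0.1] [-0.0, -0.06, 0.011]
[1.74, -0.12, -0.21] [-0.0, -0.06, 0.011]
[1.72, -0.14, -0.32] [-0.0, -0.06, 0.011]
[1.7, -0.16, -0.42] [-0.0, -0.06, 0.011]
[1.67, -0.18, -0.52] [-0.0, -0.06, 0.011]
[1.63, -0.2, -0.62] [-0.0, -0.06, 0.011]
[1.59, -0.21, -0.72] [-0.0, -0.06, 0.011]
[1.54, -0.23, -0.81] [-0.0, -0.06, 0.011]
[1.49, -0.25, -0.9] [-0.0, -0.06, 0.011]
```

```bash
python3 -m handwheel '[[1.7,0,0.2,0,-0.06,0.011,-1],[1.75,-0.1,0.1,0,-0.06,0.011,-1],[1.75,-0.1,0,0,-0.06,0.011,-1],[1.75,-0.1,-0.1,0,-0.06,0.011,-1],[1.75,-0.1,-0.2,0,-0.06,0.011,-1],[1.7,-0.1,-0.3,0,-0.06,0.011,-1],[1.7,-0.2,-0.4,0,-0.06,0.011,-1],[1.7,-0.2,-0.5,0,-0.06,0.011,-1],[1.6,-0.2,-0.6,0,-0.06,0.011,-1],[1.6,-0.2,-0.7,0,-0.06,0.011,-1],[1.5,-0.2,-0.8,0,-0.06,0.011,-1],[1.5,-0.2,-0.9,0,-0.06,0.011,-1]]'
python3 - <<'E'
from h import *
b=bot.observe();print(b['joint_positions'].round(2))
f=np.array([.0843,0,.0048]);r3=Rt(67.5,-65);p3=np.array([.461,.091,.060])-r3.apply(f);plan(p3,r3,n=11)
E
```

```text
time_s: 22.05
ee_pos: [0.4991, -0.0295, 0.2454]
tcp_rot: [0.163, 0.461, 0.868, -0.09]
wrist_force: [0.5, 1.5, -3.4]
width: 0.192
[-0.67  0.22  0.51  1.96  0.32  0.87  0.22]
t 22.05 dist 0.1447 ang 46.8 n 11
[1.14, 0.29, 0.58] [0.01, -0.073, 0.011]
[1.19, 0.28, 0.49] [0.01, -0.073, 0.011]
[1.22, 0.27, 0.4] [0.01, -0.073, 0.011]
[1.25, 0.27, 0.31] [0.01, -0.073, 0.011]
[1.27, 0.25, 0.21] [0.01, -0.073, 0.011]
[1.29, 0.24, 0.12] [0.01, -0.073, 0.011]
[1.29, 0.23, 0.02] [0.01, -0.073, 0.011]
[1.3, 0.21, -0.07] [0.01, -0.073, 0.011]
[1.29, 0.2, -0.17] [0.01, -0.073, 0.011]
[1.28, 0.18, -0.27] [0.01, -0.073, 0.011]
[1.25, 0.17, -0.36] [0.01, -0.073, 0.011]
```

```bash
python3 -m handwheel '[[1.1,0.3,0.6,0.01,-0.073,0.011,-1],[1.2,0.3,0.5,0.01,-0.073,0.011,-1],[1.2,0.3,0.4,0.01,-0.073,0.011,-1],[1.25,0.3,0.3,0.01,-0.073,0.011,-1],[1.3,0.2,0.2,0.01,-0.073,0.011,-1],[1.3,0.2,0.1,0.01,-0.073,0.011,-1],[1.3,0.2,0,0.01,-0.073,0.011,-1],[1.3,0.2,-0.1,0.01,-0.073,0.011,-1],[1.3,0.2,-0.2,0.01,-0.073,0.011,-1],[1.3,0.2,-0.3,0.01,-0.073,0.011,-1],[1.2,0.2,-0.4,0.01,-0.073,0.011,-1],[0,0,0,0,0,0,-1]]'
python3 - <<'E'
from h import *
b=bot.observe();print(b['joint_positions'].round(2))
q=np.array(b['tcp_rot']);r=R.from_quat(q[[1,2,3,0]])
o=b['ee_pos']+r.apply([.0843,0,.0048]);d=r.apply([-.924,-.003,-.382]);print('pred',o,d)
o,d=refine(['side','scene'],o,d,lo=.03,hi=.07,zmin=.03)
print('foot in tool',r.inv().apply(o-b['ee_pos']),'d tool',r.inv().apply(d))
for n in('side','scene'):refine([n],o,d,lo=.03,hi=.07,zmin=.03)
f=np.array([.0843,0,.0048]);r3=Rt(67.5,-65);p3=np.array([.461,.091,.040])-r3.apply(f);plan(p3,r3,n=2)
E
```

```text
time_s: 23.05
ee_pos: [0.473, 0.0709, 0.1348]
tcp_rot: [0.469, 0.442, 0.703, -0.301]
wrist_force: [-0.4, 1.1, -4.6]
width: 0.185
[-1.34  0.92  0.66  2.1   0.76  0.91 -0.99]
pred [0.46061334 0.09538394 0.05493233] [0.0034313  0.00664065 0.99982655]
152 res 0.0014 foot [0.4576 0.1012 0.0548] d [ 0.0309 -0.126   0.9916]
-0.010:28/17.3 0.000:93/19.0 0.010:123/18.7 0.020:77/17.0 0.030:52/12.6 0.040:48/11.9 0.050:29/11.3 0.060:22/10.7 0.070:24/10.0 0.080:19/15.2 0.090:40/20.4 0.100:100/20.2 0.110:66/19.8 0.120:30/20.9 0.130:84/21.1 0.140:64/20.1 0.150:27/19.1 0.160:1/11.8 
foot in tool [ 0.08690716 -0.00017225 -0.00121851] d tool [-0.96579893 -0.03490156 -0.25693249]
111 res 0.0007 foot [0.4609 0.0934 0.0536] d [-0.0084 -0.0042  1.    ]
-0.010:0/0.0 0.000:38/18.8 0.010:85/18.3 0.020:74/15.0 0.030:41/9.8 0.040:34/9.7 0.050:27/10.1 0.060:9/11.2 0.070:0/0.0 0.080:0/0.0 0.090:0/0.0 0.100:21/19.8 0.110:67/19.6 0.120:31/10.1 0.130:55/14.1 0.140:79/13.1 0.150:27/6.3 0.160:8/4.7 
90 res 0.001 foot [0.4601 0.0891 0.0532] d [0.002  0.0211 0.9998]
-0.010:0/0.0 0.000:16/18.3 0.010:54/19.2 0.020:47/15.1 0.030:22/10.3 0.040:23/10.6 0.050:23/10.0 0.060:22/11.1 0.070:23/10.5 0.080:24/11.9 0.090:28/20.6 0.100:47/21.5 0.110:64/20.6 0.120:26/13.2 0.130:31/16.5 0.140:44/16.3 0.150:18/8.5 0.160:9/6.9 
t 23.25 dist 0.0232 ang 0.3 n 2
[1.09, -0.02, 0.39] [-0.002, -0.0, -0.001]
[1.09, -0.02, 0.39] [-0.002, -0.0, -0.001]
```

Each camera alone gives the foot centred within about 2 mm of the plate centre it measured itself, upright to about 1°, with the underside at 0.053. I'll lower it, slowly at the end.

```bash
python3 -m handwheel '[[0.92,0,0.38,0,0,0,-1],[0.92,0,0.38,0,0,0,-1],[0.92,0,0.38,0,0,0,-1],[0.3,0,0.12,0,0,0,-1],[0,0,0,0,0,0,-1],[0,0,0,0,0,0,-1]]'
python3 - <<'E'
from h import *
b=bot.observe();print(b['wrist_force'],b['wrist_torque'])
q=np.array(b['tcp_rot']);r=R.from_quat(q[[1,2,3,0]])
o=b['ee_pos']+r.apply([.0843,0,.0048]);d=r.apply([-.924,-.003,-.382]);print('pred',o,d)
E
python3 -m handwheel '[[0.18,0,0.08,0,0,0,-1],[0,0,0,0,0,0,-1]]'
python3 -m handwheel '[[0.14,0,0.06,0,0,0,-1],[0,0,0,0,0,0,-1]]'
```

```text
time_s: 23.75
ee_pos: [0.4737, 0.0663, 0.1085]
tcp_rot: [0.468, 0.448, 0.7, -0.299]
wrist_force: [0.0, -0.4, -1.8]
width: 0.179
[ 0.03288943 -0.35825398 -1.79941263] [ 1.2600452   0.59787479 -0.01239951]
pred [0.46202891 0.09147206 0.02870654] [-2.86741853e-03 -8.68943563e-04  9.99850000e-01]
time_s: 23.92
ee_pos: [0.4738, 0.0665, 0.1064]
tcp_rot: [0.469, 0.448, 0.7, -0.299]
wrist_force: [0.5, -0.1, -2.0]
width: 0.185
time_s: 24.08
ee_pos: [0.4737, 0.0666, 0.1048]
tcp_rot: [0.468, 0.448, 0.701, -0.299]
wrist_force: [0.4, 0.1, -2.5]
width: 0.184
```

```bash
python3 -m handwheel '[[0.23,0,0.1,0,0,0,-1],[0.23,0,0.1,0,0,0,-1],[0.18,0,0.08,0,0,0,-1],[0,0,0,0,0,0,-1]]'
for i in 1; do python3 -m handwheel '[[0.14,0,0.06,0,0,0,-1],[0,0,0,0,0,0,-1]]'; done
python3 -m handwheel '[[0.14,0,0.06,0,0,0,-1],[0,0,0,0,0,0,-1]]'
```

```text
time_s: 24.42
ee_pos: [0.4737, 0.0664, 0.0975]
tcp_rot: [0.468, 0.447, 0.701, -0.299]
wrist_force: [-0.0, -0.6, -2.1]
width: 0.185
time_s: 24.58
ee_pos: [0.4738, 0.0663, 0.0962]
tcp_rot: [0.469, 0.448, 0.7, -0.299]
wrist_force: [0.7, 0.9, -0.8]
width: 0.189
time_s: 24.75
ee_pos: [0.474, 0.0657, 0.0962]
tcp_rot: [0.469, 0.448, 0.7, -0.3]
wrist_force: [-1.0, 2.2, 4.7]
width: 0.188
```

Contact, with the wrist force up to +4.7 N. I'll open and check before retreating.

```bash
python3 -m handwheel '[[-0.05,0,-0.02,0,0,0,-1],[0,0,0,0,0,0,-1],[0,0,0,0,0,0,-0.5],[0,0,0,0,0,0,-0.3],[0,0,0,0,0,0,0],[0,0,0,0,0,0,0.3],[0,0,0,0,0,0,0.5],[0,0,0,0,0,0,0.5],[0,0,0,0,0,0,0.5]]' 25
python3 - <<'E'
from h import *
for n in('side','scene'):refine([n],[.461,.091,.014],[0,0,1.],lo=.03,hi=.07,zmin=.017)
E
```

```text
time_s: 25.5
ee_pos: [0.4738, 0.0663, 0.0954]
tcp_rot: [0.468, 0.448, 0.7, -0.299]
wrist_force: [0.6, -0.2, -0.9]
width: 0.754
46 res 0.0007 foot [0.462  0.0925 0.014 ] d [-0.0297  0.0253  0.9992]
-0.010:0/0.0 0.000:49/19.4 0.010:87/17.5 0.020:46/12.6 0.030:27/10.0 0.040:16/9.7 0.050:0/0.0 0.060:3/9.5 0.070:6/9.8 0.080:1/7.3 0.090:16/10.2 0.100:34/10.2 0.110:41/10.1 0.120:31/14.0 0.130:82/14.0 0.140:41/8.8 0.150:20/6.9 0.160:0/0.0 
81 res 0.001 foot [0.4606 0.0911 0.014 ] d [-0.0081  0.012   0.9999]
-0.010:0/0.0 0.000:31/18.4 0.010:52/16.5 0.020:28/12.5 0.030:22/10.3 0.040:21/10.9 0.050:16/10.5 0.060:22/10.1 0.070:25/11.1 0.080:24/9.6 0.090:23/10.6 0.100:24/10.5 0.110:26/10.5 0.120:24/14.6 0.130:46/14.6 0.140:21/10.1 0.150:12/5.4 0.160:0/0.0
```

It's standing free. I'll retreat straight back along the fingers.

```bash
python3 -m handwheel '[[0,0,-0.6,0,0,0,0.5],[0,0,-1.2,0,0,0,0.5],[0,0,-1.5,0,0,0,0.5],[0,0,-1.5,0,0,0,0.5],[0,0,-1.5,0,0,0,0.5],[0,0,-1.5,0,0,0,0.5],[-0.5,0,-1.5,0,0,0,0.5],[-0.5,0,-1.5,0,0,0,0.5],[0,0,0,0,0,0,0.5],[0,0,0,0,0,0,0.5],[0,0,0,0,0,0,0.5]]'
python3 - <<'E'
from h import *
for n in('side','scene'):refine([n],[.461,.0915,.014],[0,0,1.],lo=.03,hi=.12,zmin=.017)
a=dict(np.load('scene.npz'));s=dict(np.load('side.npz'))
I=np.hstack([cv2.resize(s['color'][110:310,160:360],(400,400)),cv2.resize(a['color'][110:270,190:350],(400,400))]);cv2.imwrite('pics/end.png',I[:,:,::-1])
E
```

```text
time_s: 26.52
ee_pos: [0.4333, 0.1529, 0.1458]
tcp_rot: [0.468, 0.448, 0.7, -0.299]
wrist_force: [1.3, -1.1, -0.8]
width: 0.752
306 res 0.0006 foot [0.4612 0.0939 0.014 ] d [ 8.0e-04 -5.9e-03  1.0e+00]
-0.010:0/0.0 0.000:51/18.3 0.010:92/16.9 0.020:46/11.3 0.030:32/10.2 0.040:31/9.8 0.050:29/9.9 0.060:31/10.3 0.070:38/10.1 0.080:34/9.7 0.090:35/9.7 0.100:38/9.4 0.110:38/9.9 0.120:34/13.8 0.130:76/13.9 0.140:42/8.8 0.150:19/6.0 0.160:0/0.0 
199 res 0.0012 foot [0.4607 0.0919 0.014 ] d [-0.0041  0.0012  1.    ]
-0.010:0/0.0 0.000:29/19.6 0.010:53/18.4 0.020:33/12.6 0.030:21/11.4 0.040:21/11.3 0.050:18/11.2 0.060:21/11.1 0.070:24/10.3 0.080:23/10.5 0.090:25/10.5 0.100:22/10.0 0.110:24/10.4 0.120:24/13.9 0.130:46/15.3 0.140:20/8.7 0.150:13/5.9 0.160:0/0.0
```

View pics/end.png

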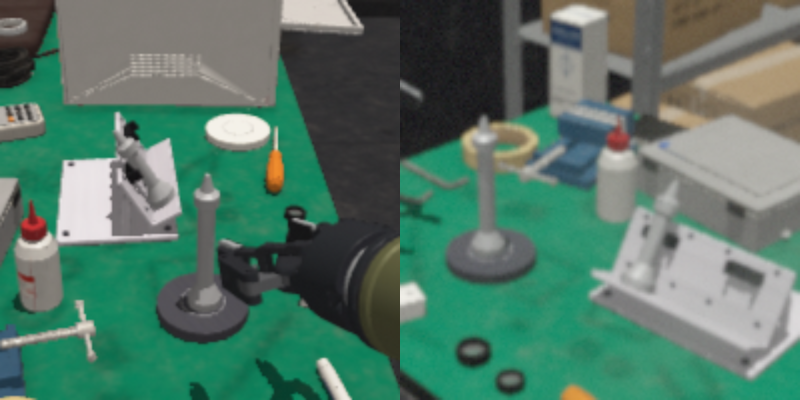

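The picture shows the tall spindle upright in the middle of the dark plate (side (205,240), scene (487,190)). The short one is still in the rack and the gripper is clear. I'll hand it in.

```bash
python3 -c "
from bench import bot
print(bot.job_done(), bot.observe()['time_s'])"
```

```text
the job is handed in; nothing more can be done
the job is handed in; nothing more can be done
```

The tall spindle is standing upright, point up, near the middle of the dark steel plate. The short spindle is still in its place in the rack. I handed in shortly after the clock read 26.5 s, against the 42 s limit.

**What went wrong on the way:** I dropped the tall spindle once. The real fingertips sit about 25 mm short of the reported TCP, so my first grip held it only by the very ends of the fingers. It squeezed out when I raised the grip force, fell across the rack, then tipped over on its own or was knocked by a finger. I don't know which. I measured the offset from the depth images, picked the spindle up off the rack base, and laid it clear of the grey box. Then I regripped the shank about 92 mm above the foot, turned it upright and set it down with about 7 N.

**Last checks, after letting go and backing off:**

| Check | Side camera | Scene camera |
|---|---|---|
| Spindle foot centre (x, y) | 0.461, 0.094 m | 0.461, 0.092 m |
| Plate centre (x, y) | 0.463, 0.094 m | 0.459, 0.087 m |
| Lean | about 0.3° | about 0.2° |

- **Centring:** the two cameras disagree by up to 7 mm on the plate centre. Each one puts the spindle within about 5 mm of its own reading of that centre.
- **Stillness:** between letting go and the retreat, the two fits moved by no more than about 1.5 mm, which is within the measurement noise. The fingers were clear of the spindle in the last picture.
- **Not measured:** contact forces on the gripper body and the rack during the drop. The wrist readings I took stayed below about 6 N on each axis.

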